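# Pack a set of drilled rack slats and lock it with a dowel

### The job

Pack the drilled slats of the ornament drying rack for storage: stack every drilled slat flat in the open tray, lengthways along it, with all their holes in line over the socket in the tray's floor, then push the dark dowel down through the whole stack until it is fully home in that socket. Finally swing the hood right down shut so that its tab drops in behind the rim, and leave the paints, the brush and the other things on the table where they are.

Things in the scene. Friction and masses are not known exactly. Their poses are not given: they have to be found in the camera images.
- tray: Fixed plywood tray, the lower half of a packing case, 180 mm (its x) x 170 mm (its y), standing on the table. Floor top 22 mm above the table; a rim 10 mm thick all round rises 18 mm above the floor (rim top 40 mm above the table); inside 160 x 150 mm. Origin: centre of the underside, z up. The hood is hinged on the rim at its +y side.
- socket (a point): Mouth of the dowel socket, a round hole 18 mm in diameter and 18 mm deep in the tray's floor: point on its axis, level with the floor (22 mm above the table). It lies 10 mm from the tray's centre towards tray -y, away from the hinge. Axes as the tray's.
- hood (a joint): Angle of the case's hinged plywood hood (see hood_edge), rad: 0 = shut, mouth flat on the tray's rim, tab in behind the rim at the tray's -y side; grows as it opens, up and over towards tray +y, to at most 2.0; 1.57 = on edge. Starts open beyond upright. Stiff hinge (0.35 N m friction): the hood stays at any angle; a few newtons at its free edge move it.
- hood_hinge (a point): Point on the hinge axis at the middle of the hood, 40 mm above the table, 85 mm from the tray's centre towards tray +y. The axis runs along tray x.
- hood_edge (a point): Middle of the hood's free outer edge, where its top panel meets the skirt farthest from the hinge. Shut: 170 mm from the hinge axis towards tray -y, 72 mm above it (112 mm above the table); swings with the hood. Hood: 180 mm along tray x, 170 mm wide, 72 mm deep, walls 6 mm, 0.25 kg, open below; a steel tab 60 mm wide reaches 14 mm below that skirt.
- slat1_mid (a point): Pale wooden slat, 130 x 48 x 10 mm, lying flat on the table at the start, with a 20 mm round hole drilled through its middle. Three to five such slats are present; all are alike and either face or end will do. About 45 g. Point: centre of the hole, half-way through the thickness; x along the length, y across the width, z up.
- slat2_mid (a point): Pale wooden slat, 130 x 48 x 10 mm, lying flat on the table at the start, with a 20 mm round hole drilled through its middle. Three to five such slats are present; all are alike and either face or end will do. About 45 g. Point: centre of the hole, half-way through the thickness; x along the length, y across the width, z up.
- slat3_mid (a point): Pale wooden slat, 130 x 48 x 10 mm, lying flat on the table at the start, with a 20 mm round hole drilled through its middle. Three to five such slats are present; all are alike and either face or end will do. About 45 g. Point: centre of the hole, half-way through the thickness; x along the length, y across the width, z up.
- slat4_mid (a point): Pale wooden slat, 130 x 48 x 10 mm, lying flat on the table at the start, with a 20 mm round hole drilled through its middle. Three to five such slats are present; all are alike and either face or end will do. About 45 g. Point: centre of the hole, half-way through the thickness; x along the length, y across the width, z up.
- slat5_mid (a point): Pale wooden slat, 130 x 48 x 10 mm, lying flat on the table at the start, with a 20 mm round hole drilled through its middle. Three to five such slats are present; all are alike and either face or end will do. About 45 g. Point: centre of the hole, half-way through the thickness; x along the length, y across the width, z up.
- dowel_head (a point): Dark wooden locking dowel, 40 g, 96 mm long, standing upright in its stand: round head 26 mm wide and 26 mm tall on a shaft 14 mm wide and 70 mm long whose lowest 10 mm taper to 6 mm. Point: centre of the head, 83 mm above the tip; z up along the dowel. Fully home in the socket, its head centre is 65 mm above the tray's floor, 6 mm clear of the shut hood's inside.
- dowel_tip (a point): Centre of the dowel's lower tip, 83 mm below the head's centre.
- stand: Loose wooden stand block (0.25 kg), 70 x 70 x 50 mm high with a hole 16 mm wide, 42 mm deep, in which the dowel stands, perhaps leaning a little after a knock (dowel tip 8 mm above the table, head from 78 to 104 mm). Origin: centre of the underside.
- paint_jar: Small amber paint jar, 52 mm wide, 85 mm high, beyond the slats. Not part of the job: leave it where it is. Origin: centre of its underside.
- water_cup: White plastic cup, 72 mm wide, 80 mm high, at the far side. Not part of the job: leave it where it is. Origin: centre of its underside.
- paint_pot: Squat green glass paint pot, 56 mm wide, 50 mm high, at the right. Not part of the job: leave it where it is. Origin: centre of its underside.
- brush: Paint brush 170 mm long lying at the far left, along its x. Not part of the job: leave it where it is. Origin: centre of its underside.
- tape: Cardboard roll (ring) 80 mm wide, 20 mm high, lying flat at the right. Not part of the job: leave it where it is. Origin: centre of its underside.
- offcut: Small plain wooden offcut 90 x 40 x 12 mm without any hole, at the right. Not part of the job: leave it where it is. Origin: centre of its underside.
- bauble: Red ball ornament 72 mm wide on a short stick with a round foot, 145 mm high, at the far right. Not part of the job: leave it where it is. Origin: centre of its underside.
Things that resemble listed ones, but are neither listed nor needed, are in the scene too. What is shaped like the part that bears slat5_mid but purple is not meant. There is more than one size of the part that bears dowel_head; the job needs the smaller.

How it is judged (in metres and radians):
On the way, in this order (a step that is already met when the one before it is completed fails the run):
1. every drilled slat present lies flat in the tray over the socket (horizontal distance between each of slat1_mid, slat2_mid, slat3_mid, slat4_mid, slat5_mid and socket below 0.02 m and angle between the z axis of each of slat1_mid, slat2_mid, slat3_mid, slat4_mid, slat5_mid and the z axis of tray, either way round below 0.1 rad and z of each of slat1_mid, slat2_mid, slat3_mid, slat4_mid, slat5_mid in the frame of socket below 0.06 m and angle between the x axis of each of slat1_mid, slat2_mid, slat3_mid, slat4_mid, slat5_mid and the x axis of tray, either way round below 0.2 rad), for 0.3 s.
2. the dowel passes through all the slats and is fully home in the socket (horizontal distance between each of slat1_mid, slat2_mid, slat3_mid, slat4_mid, slat5_mid and socket below 0.008 m and angle between the z axis of each of slat1_mid, slat2_mid, slat3_mid, slat4_mid, slat5_mid and the z axis of tray, either way round below 0.1 rad and z of each of slat1_mid, slat2_mid, slat3_mid, slat4_mid, slat5_mid in the frame of socket below 0.06 m and angle between the x axis of each of slat1_mid, slat2_mid, slat3_mid, slat4_mid, slat5_mid and the x axis of tray, either way round below 0.2 rad and horizontal distance between dowel_tip and socket below 0.007 m and z of dowel_tip in the frame of socket below -0.014 m and angle between dowel_tip's own z axis and vertical below 0.2 rad), for 0.3 s.
3. the hood is shut (value of joint hood below 0.05 rad), for 0.3 s.
At the end, for the whole second after the job is handed in: Each slat flat (0.1 rad) in the tray, along it (0.2 rad), hole within 8 mm of the socket axis; dowel through all, tip at least 14 mm down the 18 mm socket and within 7 mm of its axis, upright within 0.2 rad, at rest; hood within 0.05 rad of shut (all of step 2 and value of joint hood below 0.05 rad and linear speed of dowel below 0.02 m/s); the robot touches nothing.
It fails at once if one of the paints, brush, ornament, cup, roll or offcut is pushed more than 50 mm away (distance of any of paint_jar, water_cup, paint_pot, brush, tape, offcut, bauble from where it was at the start of the episode above 0.05 m).
Of slat1, slat2, slat3, slat4, slat5 only 3 to 5 are there at a start; the rules pass over those that are not, and their reading is None.
At some moment in a run one of stand may be knocked a few centimetres aside while the robot is not near it.
It also fails if it takes over 208 s, if anything falls off the work surface, if the arm or the gripper's body presses on something with over 40 N, if the wrist force passes 120 N, or if a joint passes its speed limit or range.

### The arm

A 6-joint arm with a two-finger parallel gripper is mounted at the origin on the work surface. World frame = base frame: x ahead of the robot, y to its left, z up, the work surface at z = 0. Lengths are in m, angles in degrees, forces in N, time in s.
With the tool pointing down it reaches from about 0.3 to 0.825 m from the base axis. Payload 5.4 kg.
Tool frame: the origin (TCP) lies midway between the tips of the shut fingers; the grasp point (between the pads) lies 19 mm behind it (grip_point_offset is the distance from the TCP to the grasp point, in m); z points along the fingers, y is the direction in which the jaws open and shut (so a half turn about z gives the same grasp; the last joint's range is limited). The gripper opens to 92 mm and grips with 3 to 60 N. Pads are 20 mm wide; open, the fingers measure 128 mm over their backs; the gripper's body (75 mm by 189 mm) begins 69 mm behind the grasp point.
Start: joints at [51.732, 9.076, 91.501, -0, 79.423, -12.038], TCP at [0.254, 0.516, 0.215] pointing down, gripper open.
Joint ranges: [-166.64, 166.64], [-54.1, 131.32], [10.49, 154.53], [-73.88, 253.88], [9.74, 151.15], [-171.62, 171.62]. Speed limits (degrees/s): [147.25, 147.25, 180, 180, 180, 180].

### API

Orientations are given as [roll, pitch, yaw] about the fixed x, y, z axes, in that order (R = Rz(yaw) Ry(pitch) Rx(roll)).
In Python, from station import get_state, get_image, camera_model, job_done, find_in, outline_of, grip_point_offset gives the robot as it stands.
- The arm moves only by the tool send_rows, never from a script. Its argument "plan" is a list of rows, each a list of 4 numbers: the shift along the tool's x, y, z in m, then the turn about the tool's z in degrees. In form: [[tx, ty, tz, twist], ...]. A call has 1 to 10 rows; each row shifts and turns the commanded pose from where the row before left it, along the tool's axes as they then stand; what a row does not reach is not made up. A row lasts 1/12 s, in which the tool goes at most 41.7 mm and 7.16 degrees, less where a joint would pass 70% of its speed; a pose out of reach is approached as far as the arm can. A call is refused whole if a number of a shift passes 0.0417 or a number of a turn 7.16, either way. A call with a gripper value outside its range is refused whole. "grip" is the finger opening in m, from 0 to 0.0919, set as the call begins (left out, the last holds). The fingers move at their own pace and stop on an object; "squeeze" is the grip in N (left out, the last holds). Time passes only in rows, so rows that do not move let the fingers close. It gives the time, the measured TCP pose, the force and the opening at its end, in the units of the state.
- get_state(): the state, without advancing time (a new reading comes with each control period).
- get_image(name): name is "scene" or "top" or "wrist"; returns (picture, depth): 480x640x3 uint8, blue, green, red; 480x640 float32, m along the optical axis (not along the pixel's ray), 0 where there is no reading.
- camera_model(name): a dict with "fovy" (degrees; the focal length in pixels is half the picture's height over the tangent of half this angle, whatever the lens; pixels are square), "cx", "cy" (the principal point, pixels), "view" (4x4, takes a point from world to camera coordinates); the wrist camera has in their place "tool_from_camera" (4x4, takes a point from camera to tool coordinates, whose origin is the TCP and whose axes are the flange's). Camera axes: x right, y down, z forward; pixel columns grow to the right and rows downward; lengths in m; the calibration is good to about 2 mm. The wrist camera is an equidistant fisheye: a pixel r from the principal point sees the ray r / f radians off the axis. A picture is of the moment at which its call begins: read the wrist's pose just before it. camera_model takes no time and is no camera call.
- job_done(): hands the job in, once; it reports no verdict.
Trained networks look in the newest picture that a camera, given by its name, has taken for a name from the list of things; names that differ only in an ending like _2 or _b are one class to them, and where a whole thing is asked for, a point or a joint stands for the part that bears it (a point fixed in the world has none). Each returns a list of dicts, best first, with "confidence" (0 to 1); they miss things now and then, are a little off and sometimes report something else, mostly with a low value. They report only what shows in the picture. A call takes as long as a camera call. They do not tell look-alikes from the thing itself.
- find_in(thing, camera): "uv" ([column, row] in pixels, amid what is visible of it).
- outline_of(thing, camera): "mask" (480x640 bool, what is visible of it) and "uv" ([column, row] in pixels, amid what is visible of it).
The state is a dict: "time_s": time; "joint_positions": joint angles; "dq": joint speeds; "effort": joint torques, N m; "ee_pos": TCP position; "ee_rot": TCP orientation; "wrist_force": force on the tool from outside, world axes, zero at the start; "moment": the same for the moment, N m; "width": finger opening in m.
Only numpy, scipy, OpenCV 4.12 (cv2) and the standard library are available. Lean on these libraries where they do the work, as an engineer would, in place of code of your own. Each camera call takes 0.05 s, during which the arm holds its last target.

## Working session

There is one attempt and no reset: what is moved stays moved. The work goes in short steps, Python scripts to look and compute and a tool call to move; the robot and the scene stay as the last step left them, time stands still between calls to the robot, and variables do not carry over. Pictures are saved under pics/ and viewed, and the job is handed in when it is done.

Besides the shell and the picture viewer there is one more tool, called after ">>>" as name(argument=value, ...), one argument or row to a line, values as JSON. send_rows: Moves the arm, as the interface text tells. Its arguments: {"type":"object","properties":{"plan":{"type":"array","items":{"type":"array","items":{"type":"number"}}},"grip":{"type":"number"},"squeeze":{"type":"number"}},"required":["plan"]}

```bash
ls -la; mkdir -p pics; python3 - <<'E'
from station import *
import cv2,numpy as np
s=get_state();print(s)
for n in ["scene","top","wrist"]:
    p,d=get_image(n);cv2.imwrite(f"pics/a_{n}.png",p);m=camera_model(n);print(n,{k:np.round(v,4).tolist() for k,v in m.items()})
print(grip_point_offset)
E
```

```text
total 12
drwxr-xr-x  3 agent agent 4096 Dec  6 09:25 .
drwxr-xr-x 23 root  root  4096 Dec  6 09:25 ..
drwxr-xr-x  2 agent agent 4096 Dec  6 09:25 pics
{'time_s': 0.0, 'joint_positions': array([ 5.17317877e+01,  9.11006648e+00,  9.15694687e+01, -9.49374467e-04,
        7.94230028e+01, -1.20374706e+01]), 'dq': array([ 0.06993677, -0.01271913,  0.05187422, -0.13965232, -0.01776671,
        0.08020516]), 'effort': array([-5.46546798e-04, -3.85572767e+01, -3.22105515e+01,  7.01149274e-02,
        3.80397413e-02, -1.40910706e-04]), 'ee_pos': array([0.2537799 , 0.51529149, 0.21366789]), 'ee_rot': array([-1.79899522e+02, -2.04719889e-02,  1.53769415e+02]), 'wrist_force': array([-0.06894472, -0.59085051,  0.76439148]), 'moment': array([0.0670775 , 0.02176836, 0.00282078]), 'width': 0.09184628828134535}
scene {'fovy': 48.7288, 'cx': 311.6108, 'cy': 247.2847, 'view': [[-0.748, 0.6637, 0.0005, 0.4257], [0.4308, 0.4861, -0.7604, -0.1127], [-0.5049, -0.5685, -0.6495, 1.4021], [0.0, 0.0, 0.0, 1.0]]}
top {'fovy': 56.8282, 'cx': 313.0025, 'cy': 246.6323, 'view': [[0.0205, -0.9996, 0.0169, -0.0894], [-0.9854, -0.0231, -0.1688, 0.5407], [0.1692, -0.0132, -0.9855, 1.0641], [0.0, 0.0, 0.0, 1.0]]}
wrist {'fovy': 65.7065, 'cx': 321.5414, 'cy': 237.8531, 'tool_from_camera': [[-0.0012, -0.9613, -0.2756, 0.0785], [1.0, -0.0013, 0.0002, 0.0005], [-0.0006, -0.2756, 0.9613, -0.1698], [0.0, 0.0, 0.0, 1.0]]}
0.0187
```

View pics/a_scene.png

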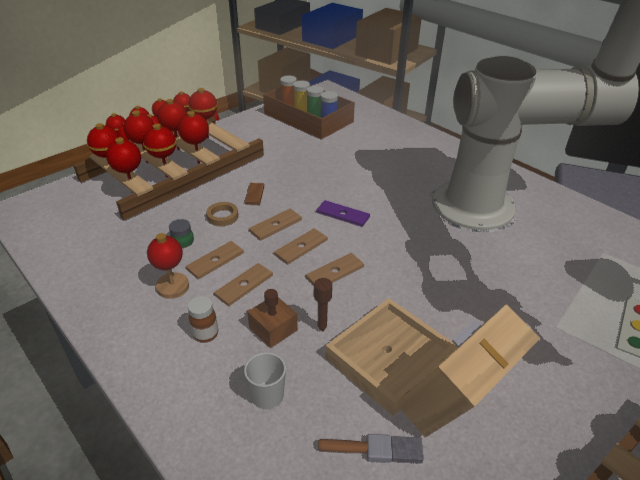

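View pics/a_top.png

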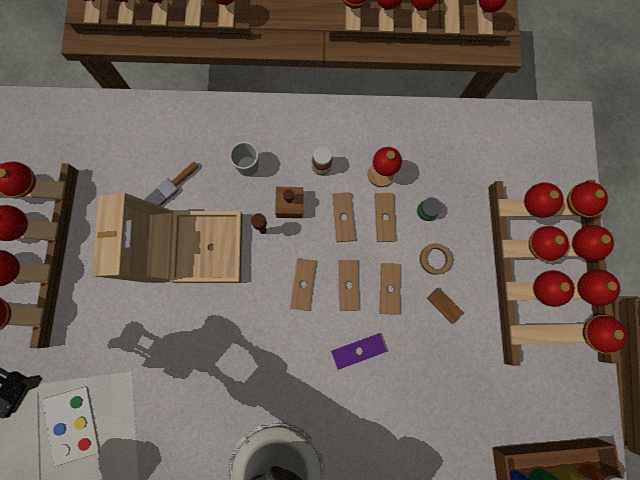

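View pics/a_wrist.png

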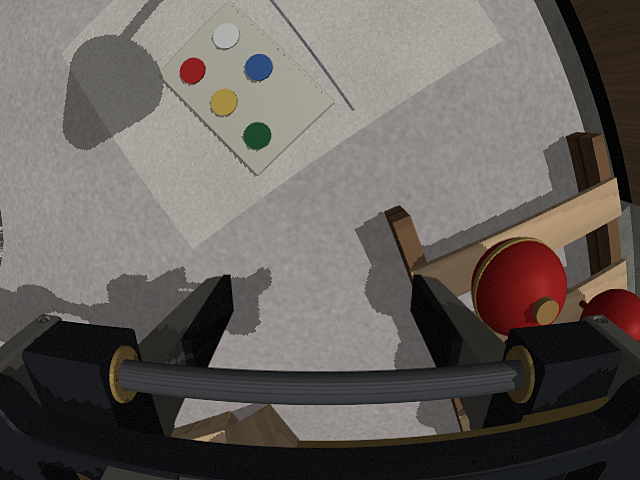

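The scene view shows the tray with its hood open at right, the stand with a dowel at (272,315), a second, bigger-looking dowel at (322,305), five pale slats and a purple one. The top view shows slats at (344,217), (386,217), (303,284), (349,285) and (390,288), the purple one at (359,351), dowels at (289,197) in the stand and (259,222), and the socket at (210,247). Now I measure.

```bash
cat > h.py <<'E'
from station import *
import cv2,numpy as np
from scipy.spatial.transform import Rotation as Ro
def cam(n):
    m=camera_model(n); f=240/np.tan(np.radians(m['fovy']/2)); return m,f
def deproj(n,uv,z):
    """fixed camera pixel + depth -> world"""
    m,f=cam(n); uv=np.atleast_2d(uv).astype(float); z=np.atleast_1d(z)
    pc=np.c_[(uv[:,0]-m['cx'])/f*z,(uv[:,1]-m['cy'])/f*z,z]
    V=np.array(m['view']); return (pc-V[:3,3])@V[:3,:3]
def onplane(n,uv,h):
    m,f=cam(n); V=np.array(m['view']); uv=np.atleast_2d(uv).astype(float)
    r=np.c_[(uv[:,0]-m['cx'])/f,(uv[:,1]-m['cy'])/f,np.ones(len(uv))]@V[:3,:3]
    c=-V[:3,:3].T@V[:3,3]; return c+r*((h-c[2])/r[:,2])[:,None]
def project(n,P):
    m,f=cam(n); V=np.array(m['view']); pc=np.atleast_2d(P)@V[:3,:3].T+V[:3,3]
    return np.c_[m['cx']+f*pc[:,0]/pc[:,2],m['cy']+f*pc[:,1]/pc[:,2]]
def wrist_plane(uv,h,s):
    m,f=cam("wrist"); uv=np.atleast_2d(uv).astype(float)
    d=uv-[m['cx'],m['cy']]; r=np.linalg.norm(d,axis=1); th=r/f
    ray=np.c_[d/np.maximum(r,1e-9)[:,None]*np.sin(th)[:,None],np.cos(th)]
    T=np.array(m['tool_from_camera']); R=Ro.from_euler('xyz',s['ee_rot'],degrees=True).as_matrix()
    W=R@T[:3,:3]; c=R@T[:3,3]+s['ee_pos']; w=ray@W.T
    return c+w*((h-c[2])/w[:,2])[:,None]
def rect(mask,n,h):
    c,_=cv2.findContours(mask.astype(np.uint8),cv2.RETR_EXTERNAL,cv2.CHAIN_APPROX_NONE)
    c=max(c,key=cv2.contourArea)[:,0]; P=onplane(n,c,h)
    (cx,cy),(w,l),a=cv2.minAreaRect((P[:,:2]*1000).astype(np.float32))
    if w>l: w,l,a=l,w,a-90
    return np.round([cx,cy,w,l,(a+90+90)%180-90],1)  # angle of long axis
E
python3 - <<'E'
from h import *
p,d=get_image("top")
for k in ["slat1_mid"]:
    for o in outline_of(k,"top"):
        m=o['mask']; zz=d[m&(d>0)]
        vv=np.argwhere(m&(d>0)); w=deproj("top",vv[:,::-1],d[m&(d>0)])
        print(k,o['confidence'],np.round(o['uv'],1),m.sum(),rect(m,"top",0.01),'z',np.round(np.median(w[:,2]),4),p[m].mean(0).round())
for k in ["dowel_head","stand","tray","hood","paint_jar","water_cup","paint_pot","brush","tape","offcut","bauble"]:
    for o in outline_of(k,"top"):
        m=o['mask']&(d>0); vv=np.argwhere(m); w=deproj("top",vv[:,::-1],d[m])
        print(k,round(o['confidence'],2),np.round(o['uv'],1),m.sum(),'mean',w.mean(0).round(3),'min',w.min(0).round(3),'max',w.max(0).round(3))
cv2.imwrite("pics/b.png",cv2.resize(p[150:330,80:460],None,fx=2.1,fy=2.1,interpolation=cv2.INTER_CUBIC))
p2,d2=get_image("scene")
cv2.imwrite("pics/c.png",cv2.resize(p2[260:360,200:380],None,fx=4,fy=4,interpolation=cv2.INTER_CUBIC))
E
```

```text
slat1_mid 0.59 [301.3 290.5] 958 [453.  -53.4  50.5 132.3  -5.9] z 0.0101 [ 69.  96. 123.]
dowel_head 0.64 [260.3 226.5] 236 mean [0.586 0.051 0.116] min [ 0.571  0.035 -0.002] max [0.637 0.067 0.136]
dowel_head 0.45 [288.9 194.7] 101 mean [ 0.659 -0.015  0.099] min [ 0.649 -0.026  0.046] max [ 0.674 -0.004  0.108]
stand 0.63 [288.7 203.7] 741 mean [ 0.654 -0.016  0.046] min [ 0.626 -0.05   0.   ] max [0.696 0.02  0.056]
tray 0.56 [165.2 244.3] 11431 mean [0.54  0.276 0.072] min [ 0.446  0.103 -0.006] max [0.684 0.494 0.202]
hood 0.61 [132.5 239. ] 6163 mean [0.539 0.343 0.112] min [ 0.446  0.272 -0.004] max [0.687 0.491 0.202]
hood 0.3 [389.2 291. ] 938 mean [ 0.445 -0.277  0.01 ] min [ 0.381 -0.304 -0.002] max [ 0.512 -0.252  0.017]
paint_jar 0.76 [322.9 159.2] 473 mean [ 0.762 -0.095  0.067] min [ 0.744 -0.122 -0.003] max [ 0.793 -0.07   0.089]
water_cup 0.75 [243.1 159.6] 798 mean [0.773 0.104 0.042] min [ 0.731  0.065 -0.003] max [0.838 0.152 0.084]
water_cup 0.34 [321.9 160.2] 488 mean [ 0.763 -0.096  0.066] min [ 0.744 -0.125 -0.002] max [ 0.829 -0.07   0.089]
paint_pot 0.64 [
[... 393 characters left out ...]
04] max [ 0.517 -0.025  0.017]
tape 0.56 [435.7 267.8] 490 mean [ 0.522 -0.394  0.017] min [ 0.485 -0.434 -0.003] max [ 0.564 -0.356  0.028]
offcut 0.83 [445.5 303.7] 529 mean [ 0.405 -0.417  0.012] min [ 0.364 -0.457  0.003] max [ 0.446 -0.376  0.02 ]
offcut 0.37 [344.3 286. ] 858 mean [ 0.451 -0.17   0.01 ] min [ 0.391 -0.196 -0.004] max [ 0.514 -0.146  0.017]
bauble 0.72 [388.8 166.5] 969 mean [ 0.742 -0.252  0.089] min [ 0.716 -0.314  0.   ] max [ 0.799 -0.221  0.149]
bauble 0.24 [344.7 287.8] 940 mean [ 0.453 -0.171  0.01 ] min [ 0.388 -0.196 -0.005] max [ 0.521 -0.144  0.017]
bauble 0.19 [446.4 304. ] 612 mean [ 0.404 -0.418  0.012] min [ 0.359 -0.459 -0.008] max [ 0.449 -0.376  0.02 ]
```

```bash
sleep 0.1
```

```text
(no output)
```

View pics/b.png

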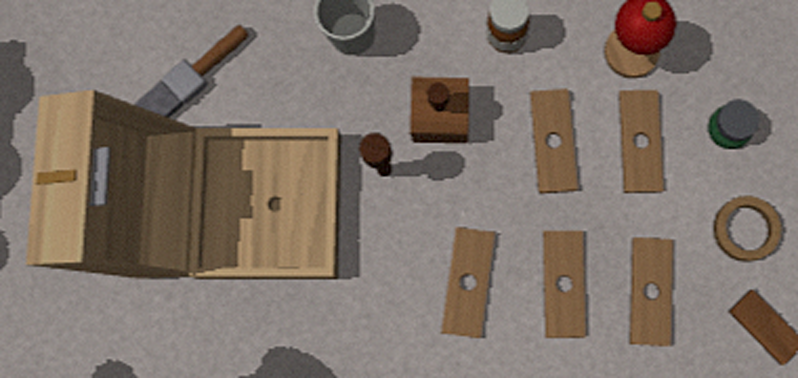

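View pics/c.png

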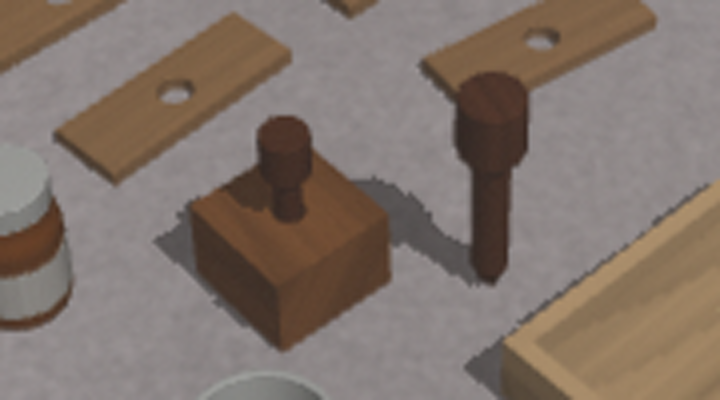

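```bash
python3 - <<'E'
from h import *
p,d=get_image("top")
hsv=cv2.cvtColor(p,cv2.COLOR_BGR2HSV)
V,U=np.mgrid[0:480,0:640]
m=(hsv[...,1]>70)
m=cv2.morphologyEx(m.astype(np.uint8),cv2.MORPH_OPEN,np.ones((3,3)))
n,l,st,c=cv2.connectedComponentsWithStats(m)
for i in range(1,n):
    if 600<st[i,4]<1500:
        print(st[i],rect(l==i,"top",0.01),p[l==i].mean(0).round())
# tray rim: points with height
w=deproj("top",np.c_[U.ravel(),V.ravel()],d.ravel()).reshape(480,640,3)
roi=(w[...,0]>.43)&(w[...,0]<.66)&(w[...,1]>.09)&(w[...,1]<.3)&(d>0)
rim=roi&(abs(w[...,2]-.04)<.006)
P=w[rim][:,:2]; print('rim',len(P)); print(cv2.minAreaRect((P*1000).astype(np.float32)))
fl=roi&(abs(w[...,2]-.022)<.006)
print('floor',cv2.minAreaRect((w[fl][:,:2]*1000).astype(np.float32)))
cv2.imwrite("pics/d.png",cv2.resize(p[190:300,80:260],None,fx=4.4,fy=4.4,interpolation=cv2.INTER_CUBIC))
E
```

```text
[368 147  34  40 975] [ 772.5 -263.    76.1  117.2  -31.7] [ 33.  45. 109.]
[275 187  28  31 836] [666.7 -11.2  70.9  81.5   1.4] [32. 53. 82.]
[333 193  22  49 853] [ 630.9 -156.    48.6  130.5    5.2] [ 66.  93. 121.]
[375 193  21  49 874] [ 632.8 -265.3   49.   130.1    2.5] [ 65.  93. 120.]
[291 258  24  53 897] [452.  -53.6  47.1 130.   -6.4] [ 67.  95. 124.]
[339 260  20  51 917] [ 452.2 -170.4   48.2  127.7    1.3] [ 67.  94. 123.]
[380 263  20  52 928] [ 445.8 -275.7   48.5  130.    -0.7] [ 66.  94. 122.]
[332 334  54  35 965] [ 287.8 -197.2   47.8  129.8  -69.1] [99. 36. 75.]
rim 1700
((540.1798706054688, 203.86033630371094), (179.59934997558594, 195.66839599609375), 1.3150466680526733)
floor ((540.4613037109375, 187.26771545410156), (179.66099548339844, 162.5950469970703), 1.3694286346435547)
```

Picture b: five pale slats in two rows, the tray with the socket hole at its middle, hood at left with its steel tab on the inside-edge. Picture c: candidates for the dowel are (272,315) in the scene view (in the stand, head top at 0.104 m, smaller head) and (322,305) (free-standing, head top at 0.136 m, bigger). The description (smaller, in the stand, head up to 104 mm) fits the first one. Next comes the socket and hood angle.

```bash
python3 - <<'E'
from h import *
p,d=get_image("top")
V,U=np.mgrid[0:480,0:640]
w=deproj("top",np.c_[U.ravel(),V.ravel()],d.ravel()).reshape(480,640,3)
g=cv2.cvtColor(p,cv2.COLOR_BGR2GRAY)
# socket blob
r=g[236:260,198:224]; 
m=(r<0.62*np.median(r)).astype(np.uint8); n,l,st,c=cv2.connectedComponentsWithStats(m)
for i in range(1,n):
    if st[i,4]>8: uv=c[i]+[198,236]; print('sock',uv,st[i],onplane("top",uv,.022).round(4))
# rim right edge & ends
roi=(w[...,0]>.4)&(w[...,0]<.68)&(w[...,1]>.08)&(w[...,1]<.25)&(d>0)
rim=(roi&(abs(w[...,2]-.04)<.005))
P=w[rim]; print(P.min(0),P.max(0))
q=P[(P[:,1]<.118)]; print('-y rim strip', q[:,1].min(),q[:,1].max(), np.polyfit(q[:,0],q[:,1],1))
a=P[P[:,0]>.618]; print('far rim',np.polyfit(a[:,1],a[:,0],1),a[:,0].min(),a[:,0].max())
b=P[P[:,0]<.463]; print('near rim',np.polyfit(b[:,1],b[:,0],1),b[:,0].min(),b[:,0].max())
# holes of slats
for u,v in [(344,217),(386,217),(303,284),(349,285),(390,288)]:
    r=g[v-8:v+9,u-8:u+9].astype(float); hs=cv2.cvtColor(p,cv2.COLOR_BGR2HSV)[v-8:v+9,u-8:u+9,1]
    mm=(hs<70).astype(np.uint8); n,l,st,c=cv2.connectedComponentsWithStats(mm)
    i=1+np.argmin([np.hypot(*(c[k]-8)) for k in range(1,n)]); uv=c[i]+[u-8,v-8]
    print('hole',uv.round(1),st[i,4],(onplane("top",uv,.005)[0]*1000).round(1))
# hood side view
hd=(w[...,1]>.27)&(w[...,1]<.52)&(w[...,0]>.46)&(w[...,0]<.62)&(w[...,2]>.03)&(d>0)
for x in (.5,.54,.58):
    s=w[hd&(abs(w[...,0]-x)<.003)]; s=s[np.argsort(s[:,1])]; print(x,(s[::4,1:]*1000).round().astype(int).tolist())
E
```

```text
sock [198.5 244. ] [ 0  0  2 18 26] [[0.5468 0.2144 0.022 ]]
sock [210.  246.5] [10  8  5  6 26] [[0.541  0.1848 0.022 ]]
[0.44962901 0.10404768 0.0350529 ] [0.63202986 0.24996567 0.04499173]
-y rim strip 0.10404767525251703 0.11799644134206495 [0.02170272 0.0997517 ]
far rim [-0.01801254  0.62879537] 0.6181514251973894 0.6320298641943127
near rim [-0.03279675  0.46154221] 0.44962900996421773 0.46296894837018704
hole [343.1 216.7] 41 [ 631.6 -155.7    5. ]
hole [384.9 216.9] 39 [ 633.7 -266.     5. ]
hole [302.6 283.9] 45 [452.2 -53.3   5. ]
hole [348.3 284.9] 45 [ 452.2 -170.6    5. ]
hole [389.8 288.3] 44 [ 445.8 -277.4    5. ]
0.5 [[270, 42], [274, 44], [280, 41], [283, 47], [290, 42], [296, 39], [300, 40], [307, 34], [312, 35], [318, 31], [333, 198], [336, 202], [339, 199], [342, 196], [344, 36], [345, 39], [346, 43], [347, 42], [350, 193], [351, 51], [352, 55], [353, 57], [355, 191], [356, 62], [357, 66], [359, 188], [359, 80], [360, 188], [362, 78], [363, 88], [365, 91], [366, 186], [367, 189], [368, 95], [370, 101], [371, 184], [375, 186], [378, 183], [383, 182], [386, 179], [
[... 286 characters left out ...]
195], [348, 41], [349, 44], [351, 47], [352, 197], [353, 60], [355, 195], [357, 65], [358, 69], [359, 195], [360, 69], [362, 75], [365, 191], [368, 189], [371, 188], [375, 188], [379, 184], [383, 185], [389, 183], [393, 177], [398, 177], [404, 173]]
0.58 [[271, 39], [276, 41], [279, 39], [283, 44], [289, 41], [292, 39], [296, 42], [300, 37], [305, 38], [311, 35], [316, 35], [322, 31], [336, 193], [338, 200], [340, 198], [345, 30], [347, 33], [348, 44], [348, 42], [351, 50], [351, 48], [353, 57], [354, 196], [356, 192], [357, 60], [358, 192], [359, 67], [361, 192], [362, 78], [363, 76], [367, 187], [371, 187], [376, 184], [382, 182], [385, 185], [390, 178], [395, 179], [401, 174], [403, 175]]
```

View pics/d.png

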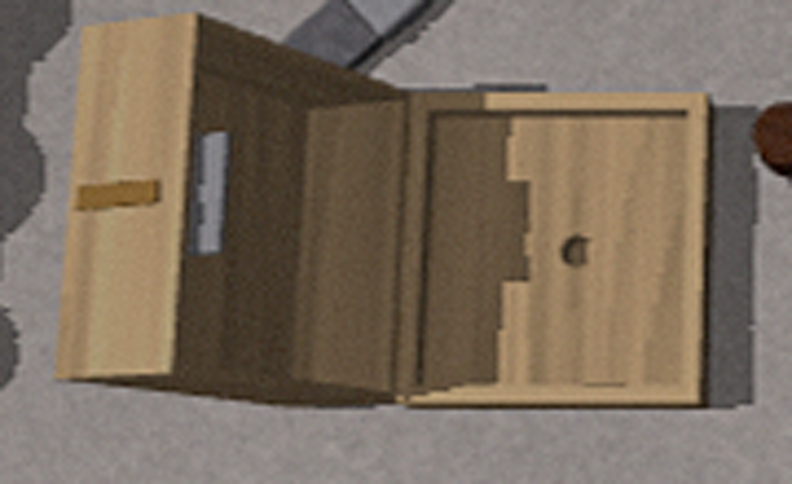

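```bash
cat > go.py <<'E'
import sys
from h import *
def go(x,y,z,yaw):
    s=get_state(); R=Ro.from_euler('xyz',s['ee_rot'],degrees=True).as_matrix()
    dy=(s['ee_rot'][2]-yaw+180)%360-180   # + twist lowers yaw
    R2=Ro.from_euler('z',-dy,degrees=True).as_matrix()@R
    d=np.array([x,y,z])-s['ee_pos']; 
    print('t',round(s['time_s'],2),'pos',s['ee_pos'].round(4),'rot',s['ee_rot'].round(2),'F',s['wrist_force'].round(1),'w',round(s['width'],4))
    print('twist first:',round(dy,2),' then tool shift',(R2.T@d).round(4),' (before twist:',(R.T@d).round(4),')')
if __name__=="__main__": go(*map(float,sys.argv[1:5]))
E
python3 go.py .452 -.0535 .20 173.6
```

```text
t 0.95 pos [0.2541 0.5158 0.2146] rot [-180.     -0.    153.77] F [ 0.5  0.1 -0. ] w 0.0918
twist first: -19.83  then tool shift [-0.2601 -0.5437  0.0146]  (before twist: [-0.4291 -0.4232  0.0146] )
```

>>> send_rows(
  plan=[
    [0, 0, -0.02, -6.6],
    [0, 0, -0.02, -6.6],
    [0, 0, 0, -6.63],
    [-0.0173, -0.0362, 0, 0],
    [-0.0173, -0.0362, 0, 0],
    [-0.0173, -0.0362, 0, 0],
    [-0.0173, -0.0362, 0, 0],
    [-0.0173, -0.0362, 0, 0],
    [-0.0173, -0.0362, 0, 0],
    [-0.0173, -0.0362, 0, 0],
  ],
  grip=0.07,
)

```text
time_s: 1.78
ee_pos: [0.3464, 0.2488, 0.2548]
ee_rot: [180.0, 0.0, 173.6]
wrist_force: [1.6, -0.6, 0.6]
width: 0.0699
```

>>> send_rows(
  plan=[
    [-0.0173, -0.0362, 0, 0],
    [-0.0173, -0.0362, 0, 0],
    [-0.0173, -0.0362, 0, 0],
    [-0.0173, -0.0362, 0, 0],
    [-0.0173, -0.0362, 0, 0],
    [-0.0173, -0.0362, 0.02, 0],
    [-0.0173, -0.0362, 0.03, 0],
    [-0.0173, -0.0362, 0.03, 0],
    [0, 0, 0.03, 0],
    [0, 0, 0, 0],
  ],
)

```text
time_s: 2.62
ee_pos: [0.4425, -0.0375, 0.1507]
ee_rot: [179.9, -0.6, 173.4]
wrist_force: [-0.6, 1.1, -1.3]
width: 0.07
```

```bash
python3 go.py .452 -.0535 .003 173.6; python3 - <<'E'
from h import *
s=get_state();p,d=get_image("wrist");cv2.imwrite("pics/e.png",p)
E
```

```text
t 2.62 pos [ 0.4425 -0.0375  0.1507] rot [179.85  -0.58 173.41] F [-0.6  1.1 -1.3] w 0.07
twist first: -0.19  then tool shift [-0.0127 -0.0152  0.1475]  (before twist: [-0.0128 -0.0152  0.1475] )
```

View pics/e.png

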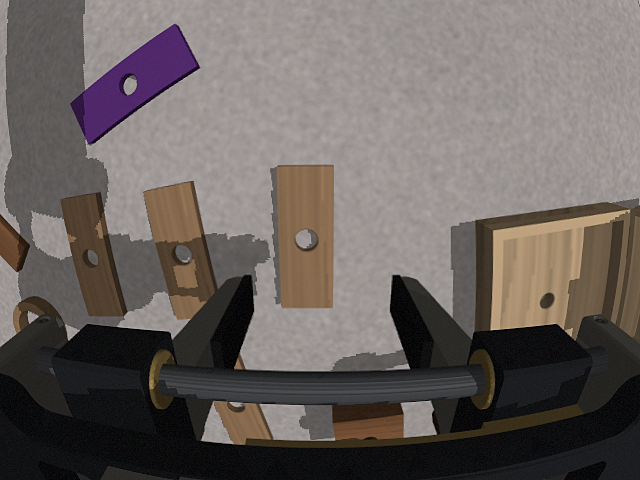

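The wrist view shows slat A's hole at (306,239), the tray's socket at (547,300), and fingers either side. I check the wrist against the top measurement once it has settled.

>>> send_rows(
  plan=[
    [0, 0, 0, 0],
    [0, 0, 0, 0],
    [0, 0, 0, 0],
  ],
)

```text
time_s: 2.92
ee_pos: [0.4474, -0.037, 0.1583]
ee_rot: [-179.9, 0.2, 173.7]
wrist_force: [0.5, -0.2, 0.4]
width: 0.0698
```

```bash
cat >> h.py <<'E'
def wrist_holes(img,rois,h,s):
    """dark/unsaturated hole centre near the given pixels"""
    pass
E
python3 - <<'E'
from h import *
s=get_state();p,d=get_image("wrist")
print(s['ee_pos'],s['ee_rot'])
hsv=cv2.cvtColor(p,cv2.COLOR_BGR2HSV)
cv2.imwrite("pics/f.png",cv2.resize(np.hstack([p[190:290,250:350],p[250:350,500:600]]),None,fx=4,fy=4,interpolation=cv2.INTER_CUBIC))
for o in outline_of("slat1_mid","wrist"):
    print(o['confidence'],o['uv'],o['mask'].sum())
E
python3 go.py .452 -.0535 .003 173.6
```

```text
[ 0.44737764 -0.03698638  0.15828913] [-179.94999073    0.21448556  173.6910912 ]
0.79 [305.6, 221.8] 7367
t 3.02 pos [ 0.4471 -0.037   0.1578] rot [-1.7996e+02  1.7000e-01  1.7368e+02] F [-0.8 -1.1  0.4] w 0.0697
twist first: 0.08  then tool shift [-0.0062 -0.0157  0.1548]  (before twist: [-0.0062 -0.0157  0.1548] )
```

View pics/f.png

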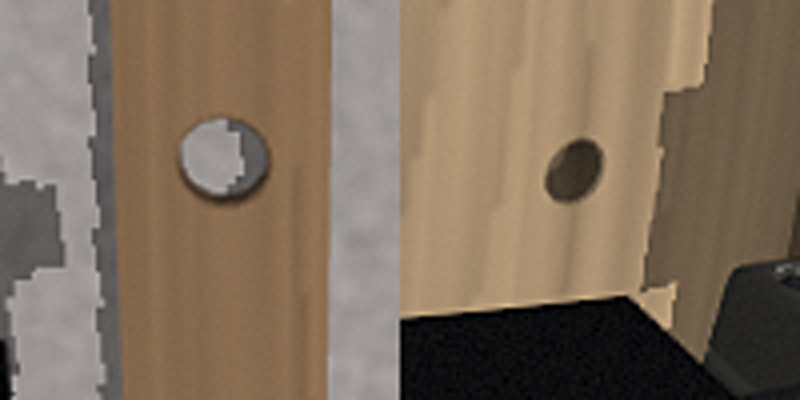

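The crop shows the slat hole at about pixel (306,230) and the socket at about (543.5,292.5).

```bash
python3 - <<'E'
from h import *
s=get_state()
s['ee_pos']=np.array([ 0.44737764 ,-0.03698638 , 0.15828913]); s['ee_rot']=np.array([-179.95,.21,173.69])
print(wrist_plane([306,230.3],.01,s),wrist_plane([543.5,292.5],.022,s))
E
```

```text
[[ 0.45246775 -0.05076122  0.01      ]] [[0.54153501 0.18435575 0.022     ]]
```

>>> send_rows(
  plan=[
    [-0.0062, -0.015, 0.01, 0],
    [0, 0, 0.03, 0],
    [0, 0, 0.03, 0],
    [0, 0, 0.03, 0],
    [0, 0, 0.03, 0],
    [0, 0, 0.015, 0],
    [0, 0, 0.005, 0],
    [0, 0, 0, 0],
    [0, 0, 0, 0],
  ],
)

```text
time_s: 3.77
ee_pos: [0.4517, -0.0532, 0.0073]
ee_rot: [-180.0, 0.1, 173.6]
wrist_force: [-0.4, -0.3, -0.6]
width: 0.07
```

```bash
python3 go.py .452 -.052 .003 173.6
```

```text
t 3.77 pos [ 0.4517 -0.0532  0.0073] rot [-1.7997e+02  1.1000e-01  1.7363e+02] F [-0.4 -0.3 -0.6] w 0.07
twist first: 0.03  then tool shift [-0.0001  0.0012  0.0043]  (before twist: [-0.0001  0.0012  0.0043] )
```

>>> send_rows(
  plan=[
    [0, 0.001, 0.004, 0],
    [0, 0, 0, 0],
    [0, 0, 0, 0],
    [0, 0, 0, 0],
  ],
  grip=0.03,
  squeeze=20,
)

```text
time_s: 4.1
ee_pos: [0.4514, -0.0521, 0.0028]
ee_rot: [-180.0, 0.1, 173.6]
wrist_force: [-0.2, 0.5, 2.3]
width: 0.0475
```

>>> send_rows(
  plan=[
    [0, 0, 0, 0],
    [0, 0, 0, 0],
    [0, 0, -0.01, 0],
    [0, 0, -0.03, 0],
    [0, 0, -0.035, 0],
    [0, 0, -0.035, 0],
    [0, 0, -0.035, 0],
    [0, 0, -0.035, 0],
    [0, 0, 0, 0],
    [0, 0, 0, 0],
  ],
)

```text
time_s: 4.93
ee_pos: [0.4521, -0.0525, 0.1847]
ee_rot: [-179.9, 0.3, 173.6]
wrist_force: [-0.6, 0.8, -0.6]
width: 0.0475
```

```bash
python3 go.py .541 .183 .2 181.3;python3 - <<'E'
from h import *
s=get_state();p,d=get_image("wrist");cv2.imwrite("pics/g.png",p);print(s['ee_pos'],s['ee_rot'])
E
```

```text
t 4.93 pos [ 0.4521 -0.0525  0.1847] rot [-179.92    0.3   173.6 ] F [-0.6  0.8 -0.6] w 0.0475
twist first: -7.7  then tool shift [-0.0943  0.2334 -0.0151]  (before twist: [-0.0622  0.2439 -0.0153] )
[ 0.45212755 -0.05250754  0.18474155] [-179.91506975    0.29713079  173.6022474 ]
```

View pics/g.png

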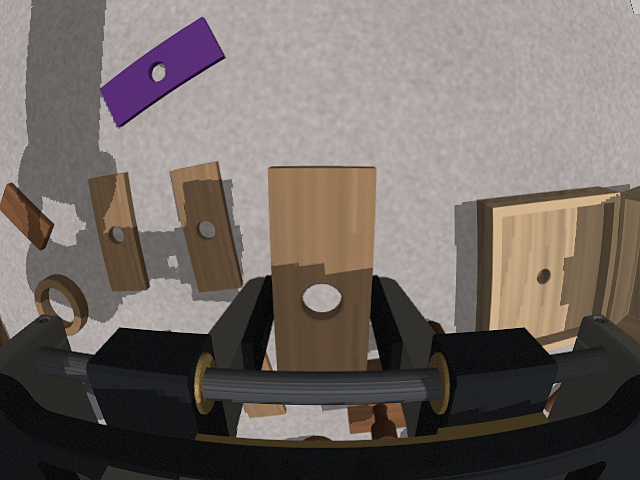

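The slat is held between the fingers with its hole at pixel (322,298), socket at (543,276). I work out the hole's offset from the TCP.

```bash
python3 - <<'E'
from h import *
s=get_state()
s['ee_pos']=np.array([0,0,0.]); s['ee_rot']=np.array([180,0,180])
print('hole in -x,y,-z',wrist_plane([322,298],.0072,s))
s['ee_pos']=np.array([ 0.45212755 ,-0.05250754,  0.18474155]); s['ee_rot']=np.array([-179.915, .297,173.60])
print(wrist_plane([543.3,275.8],.022,s))
E
```

```text
hole in -x,y,-z [[-0.0014832   0.00085212  0.0072    ]]
[[0.54085304 0.18386099 0.022     ]]
```

>>> send_rows(
  plan=[
    [0, 0, -0.01, -3.85],
    [0, 0, -0.01, -3.85],
    [-0.0136, 0.0333, 0, 0],
    [-0.0136, 0.0333, 0, 0],
    [-0.0136, 0.0333, 0, 0],
    [-0.0136, 0.0333, 0, 0],
    [-0.0136, 0.0333, 0, 0],
    [-0.0136, 0.0333, 0, 0],
    [-0.0136, 0.0333, 0, 0],
    [0, 0, 0, 0],
  ],
)

```text
time_s: 5.82
ee_pos: [0.5399, 0.1881, 0.1991]
ee_rot: [179.9, -0.2, -178.4]
wrist_force: [-0.2, 1.1, -1.1]
width: 0.0471
```

>>> send_rows(
  plan=[
    [0, 0, 0.03, 0],
    [0, 0, 0.03, 0],
    [0, 0, 0.03, 0],
    [0, 0, 0.02, 0],
    [0, 0, 0, 0],
    [0, 0, 0, 0],
    [0, 0, 0, 0],
  ],
)

```text
time_s: 6.4
ee_pos: [0.541, 0.183, 0.0928]
ee_rot: [-180.0, 0.0, -178.7]
wrist_force: [-0.1, 0.0, 0.4]
width: 0.0478
```

```bash
python3 go.py .542 .183 .026 181.3;python3 - <<'E'
from h import *
p,d=get_image("top");cv2.imwrite("pics/i.png",cv2.resize(p[170:320,90:300],None,fx=3.5,fy=3.5,interpolation=cv2.INTER_CUBIC))
E
```

```text
t 6.4 pos [0.541  0.183  0.0928] rot [-1.8000e+02  3.0000e-02 -1.7871e+02] F [-0.1  0.   0.4] w 0.0478
twist first: -0.01  then tool shift [-0.001  -0.0001  0.0668]  (before twist: [-0.001  -0.0001  0.0668] )
```

View pics/i.png

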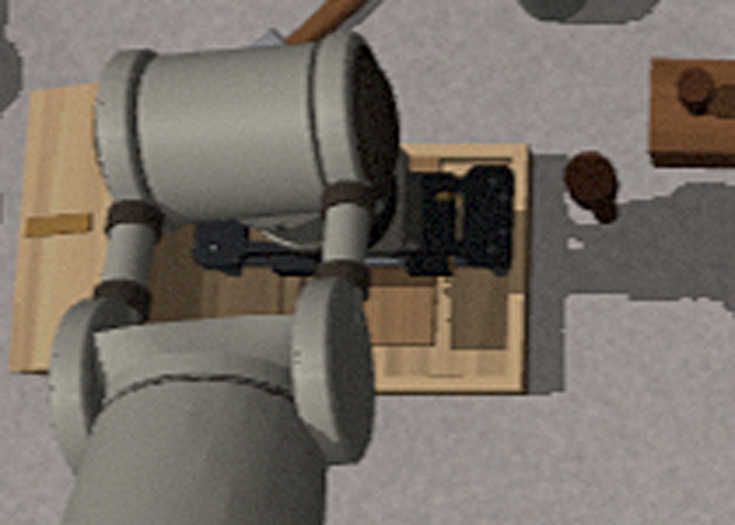

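The gripper hangs over the tray, clear of the hood and the big dowel. I descend.

>>> send_rows(
  plan=[
    [-0.001, 0, 0.02, 0],
    [0, 0, 0.02, 0],
    [0, 0, 0.015, 0],
    [0, 0, 0.008, 0],
    [0, 0, 0.003, 0],
    [0, 0, 0, 0],
    [0, 0, 0, 0],
  ],
)

```text
time_s: 7.03
ee_pos: [0.5428, 0.1834, 0.0275]
ee_rot: [180.0, 0.1, -178.7]
wrist_force: [1.0, -1.0, 0.1]
width: 0.0474
```

>>> send_rows(
  plan=[
    [0, 0, 0, 0],
    [0, 0, 0, 0],
    [0, 0, 0, 0],
    [0, 0, -0.01, 0],
    [0, 0, -0.03, 0],
    [0, 0, -0.03, 0],
    [0, 0, -0.03, 0],
    [0, 0, -0.02, 0],
    [0, 0, 0, 0],
    [0, 0, 0, 0],
  ],
  grip=0.058,
)

```text
time_s: 7.87
ee_pos: [0.5427, 0.1834, 0.148]
ee_rot: [180.0, 0.2, -178.7]
wrist_force: [-0.5, 0.3, -0.0]
width: 0.058
```

```bash
python3 go.py .452 -.170 .2 181.3;python3 - <<'E'
from h import *
s=get_state();p,d=get_image("wrist");cv2.imwrite("pics/j.png",p);print(s['ee_pos'],s['ee_rot'])
E
```

```text
t 7.87 pos [0.5427 0.1834 0.148 ] rot [ 179.98    0.21 -178.7 ] F [-0.5  0.3 -0. ] w 0.058
twist first: 0.0  then tool shift [ 0.0985 -0.3513 -0.0525]  (before twist: [ 0.0985 -0.3513 -0.0525] )
[0.5426988  0.18342901 0.14795167] [ 179.98068379    0.20672062 -178.69653621]
```

View pics/j.png

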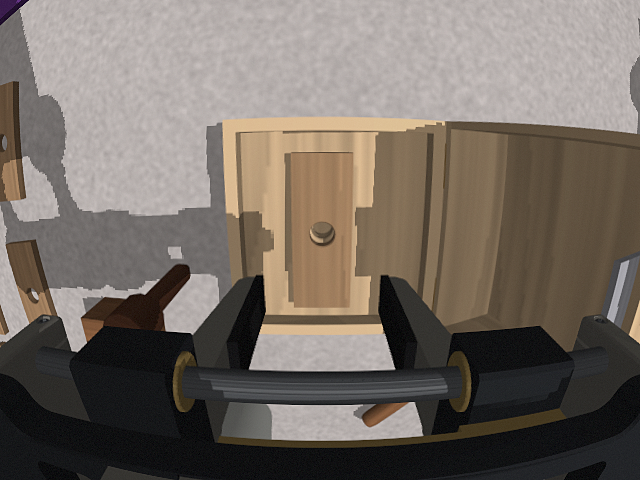

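```bash
python3 - <<'E'
from h import *
p=cv2.imread("pics/j.png");cv2.imwrite("pics/k.png",cv2.resize(p[210:256,295:350],None,fx=12,fy=12,interpolation=cv2.INTER_CUBIC))
E
```

```text
(no output)
```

View pics/k.png

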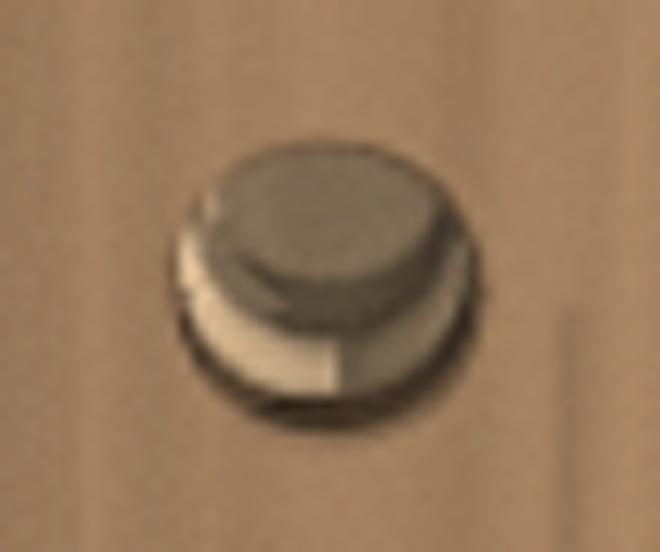

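The picture shows the slat's hole with the socket below it, shifted upward in the image: the slat is some 3 mm too far to world +x. I compute it.

```bash
python3 - <<'E'
from h import *
s=get_state()
s['ee_pos']=np.array([0.5426988 , 0.18342901, 0.14795167]); s['ee_rot']=np.array([ 179.98068379 ,   0.20672062, -178.69653621])
P=lambda cx,cy,h: wrist_plane([295+cx/12-.5+.5/12,210+cy/12-.5+.5/12],h,s)[0].round(4)
print('hole c',P(330,290,.032),'bot edge top',P(330,435,.032),'bot edge low',P(330,400,.022),'sock edge',P(325,333,.022), 'sock floor bottom',P(325,282,.004), 'L/R',P(215,215,.004),P(440,215,.004))
print('hole low L/R', P(178,290,.032),P(482,290,.032))
E
```

```text
hole c [0.5435 0.1847 0.032 ] bot edge top [0.5536 0.1849 0.032 ] bot edge low [0.5542 0.1849 0.022 ] sock edge [0.5494 0.1845 0.022 ] sock floor bottom [0.5507 0.1845 0.004 ] L/R [0.5458 0.1764 0.004 ] [0.5455 0.1928 0.004 ]
hole low L/R [0.5437 0.1746 0.032 ] [0.5433 0.1948 0.032 ]
```

>>> send_rows(
  plan=[
    [0, 0, 0.03, 0],
    [0, 0, 0.03, 0],
    [0, 0, 0.03, 0],
    [0, 0, 0.02, 0],
    [0, 0, 0.01, 0],
    [0, 0, 0, 0],
    [0, 0, 0, 0],
  ],
)

```text
time_s: 8.5
ee_pos: [0.5405, 0.1832, 0.0249]
ee_rot: [-180.0, -0.2, -178.7]
wrist_force: [-0.7, -0.7, -0.1]
width: 0.0578
```

>>> send_rows(
  plan=[
    [0, 0, 0, 0],
    [0, 0, 0, 0],
    [0, 0, 0, 0],
    [0.001, 0, -0.001, 0],
    [0.0015, 0, 0, 0],
    [0, 0, 0, 0],
    [0, 0, 0, 0],
  ],
  grip=0.03,
)

```text
time_s: 9.08
ee_pos: [0.539, 0.1832, 0.0271]
ee_rot: [-180.0, -0.0, -178.7]
wrist_force: [-0.5, 0.0, -0.6]
width: 0.0477
```

>>> send_rows(
  plan=[
    [0, 0, 0, 0],
    [0, 0, 0, 0],
    [0, 0, 0, 0],
    [0, 0, -0.01, 0],
    [0, 0, -0.03, 0],
    [0, 0, -0.03, 0],
    [0, 0, -0.03, 0],
    [0, 0, -0.02, 0],
    [0, 0, 0, 0],
    [0, 0, 0, 0],
  ],
  grip=0.058,
)

```text
time_s: 9.92
ee_pos: [0.5401, 0.1834, 0.1488]
ee_rot: [180.0, 0.2, -178.7]
wrist_force: [-0.2, 0.3, -0.1]
width: 0.0577
```

```bash
python3 go.py .452 -.170 .2 181.3;python3 - <<'E'
from h import *
s=get_state();p,d=get_image("wrist");print(s['ee_pos'],s['ee_rot']);cv2.imwrite("pics/l.png",cv2.resize(p[205:260,295:350],None,fx=10,fy=10,interpolation=cv2.INTER_CUBIC))
E
```

```text
t 9.92 pos [0.5401 0.1834 0.1488] rot [ 179.98    0.2  -178.7 ] F [-0.2  0.3 -0.1] w 0.0577
twist first: 0.0  then tool shift [ 0.096  -0.3513 -0.0516]  (before twist: [ 0.096  -0.3513 -0.0516] )
[0.5401322  0.18336338 0.14880535] [ 179.98290097    0.19572671 -178.69679162]
```

View pics/l.png

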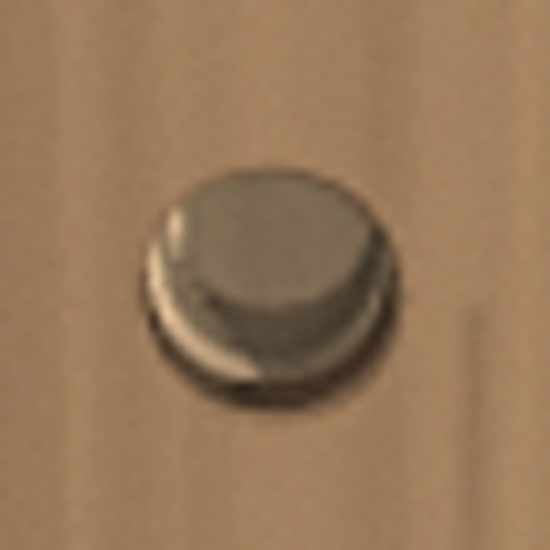

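The hole is now almost concentric with the socket. On to slat 2 at (0.452, −0.170).

>>> send_rows(
  plan=[
    [0, 0, -0.03, 0],
    [0.0107, -0.039, 0, 0],
    [0.0107, -0.039, 0, 0],
    [0.0107, -0.039, 0, 0],
    [0.0107, -0.039, 0, 0],
    [0.0107, -0.039, 0, 0],
    [0.0107, -0.039, 0, 0],
    [0.0107, -0.039, 0, 0],
    [0.0107, -0.039, 0.01, 0],
    [0.0107, -0.039, 0.01, 0],
  ],
  grip=0.065,
)

```text
time_s: 10.8
ee_pos: [0.4493, -0.1712, 0.1555]
ee_rot: [179.9, -0.1, -178.7]
wrist_force: [0.9, -0.4, 0.1]
width: 0.0653
```

>>> send_rows(
  plan=[
    [0, 0, 0.03, 0],
    [0, 0, 0.03, 0],
    [0, 0, 0.03, 0],
    [0, 0, 0.02, 0],
    [0, 0, 0, 0],
    [0, 0, 0, 0],
    [0, 0, 0, 0],
  ],
)

```text
time_s: 11.38
ee_pos: [0.4511, -0.17, 0.0476]
ee_rot: [-180.0, 0.0, -178.7]
wrist_force: [0.2, 0.7, 0.2]
width: 0.0649
```

```bash
python3 go.py .452 -.1695 .003 181.3;python3 - <<'E'
from h import *
s=get_state();p,d=get_image("wrist");cv2.imwrite("pics/m.png",p);print(s['ee_pos'],s['ee_rot'])
E
```

```text
t 11.38 pos [ 0.4511 -0.17    0.0476] rot [-1.7999e+02  1.0000e-02 -1.7869e+02] F [0.2 0.7 0.2] w 0.0649
twist first: 0.01  then tool shift [-0.0009  0.0005  0.0446]  (before twist: [-0.0009  0.0005  0.0446] )
[ 0.45108263 -0.16997854  0.04761332] [-1.79987272e+02  1.26739856e-02 -1.78688100e+02]
```

View pics/m.png

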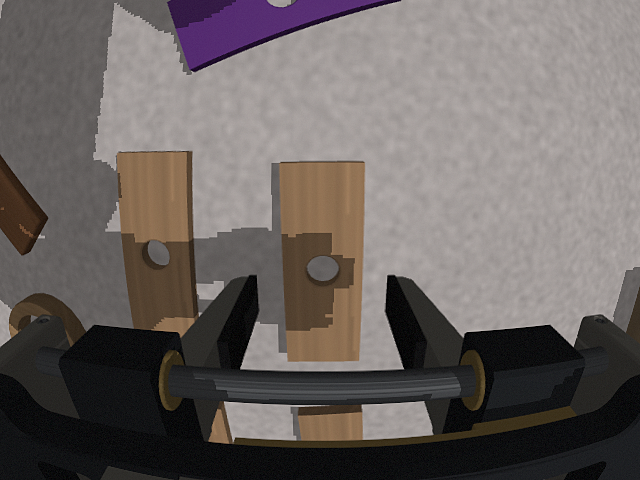

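The slat sits centred between the fingers, hole at (322,269). I descend and grip.

>>> send_rows(
  plan=[
    [-0.0005, 0, 0.02, 0],
    [0, 0, 0.015, 0],
    [0, 0, 0.009, 0],
    [0, 0, 0, 0],
    [0, 0, 0, 0],
  ],
)

```text
time_s: 11.85
ee_pos: [0.4518, -0.1701, 0.0038]
ee_rot: [-180.0, 0.0, -178.7]
wrist_force: [1.0, 1.1, -0.2]
width: 0.0648
```

>>> send_rows(
  plan=[
    [0, 0, 0, 0],
    [0, 0, 0, 0],
    [0, 0, 0, 0],
    [0, 0, 0, 0],
    [0, 0, 0, 0],
    [0, 0, -0.01, 0],
    [0, 0, -0.03, 0],
    [0, 0, -0.035, 0],
    [0, 0, -0.035, 0],
    [0, 0, -0.035, 0],
  ],
  grip=0.03,
)

```text
time_s: 12.68
ee_pos: [0.4507, -0.1695, 0.1499]
ee_rot: [180.0, -0.0, -178.7]
wrist_force: [0.7, -0.6, -0.2]
width: 0.0475
```

>>> send_rows(
  plan=[
    [0, 0, -0.03, 0],
    [0, 0, 0, 0],
    [0, 0, 0, 0],
  ],
)

```text
time_s: 12.93
ee_pos: [0.4523, -0.1705, 0.1804]
ee_rot: [-179.8, 0.2, -178.7]
wrist_force: [-0.9, -0.1, -0.7]
width: 0.0476
```

```bash
python3 go.py .5405 .1835 .18 181.3
```

```text
t 12.93 pos [ 0.4523 -0.1705  0.1804] rot [-179.84    0.21 -178.7 ] F [-0.9 -0.1 -0.7] w 0.0476
twist first: 0.0  then tool shift [-9.62e-02  3.52e-01 -2.00e-04]  (before twist: [-9.620e-02  3.519e-01 -2.000e-04] )
```

>>> send_rows(
  plan=[
    [-0.0106, 0.0391, 0, 0],
    [-0.0106, 0.0391, 0, 0],
    [-0.0106, 0.0391, 0, 0],
    [-0.0106, 0.0391, 0, 0],
    [-0.0106, 0.0391, 0, 0],
    [-0.0106, 0.0391, 0, 0],
    [-0.0106, 0.0391, 0, 0],
    [-0.0106, 0.0391, 0, 0],
    [-0.0106, 0.0391, 0, 0],
    [0, 0, 0.01, 0],
  ],
)

```text
time_s: 13.77
ee_pos: [0.5389, 0.1903, 0.1678]
ee_rot: [179.8, 0.0, -178.4]
wrist_force: [0.6, -0.3, 0.0]
width: 0.0478
```

>>> send_rows(
  plan=[
    [0, 0, 0.03, 0],
    [0, 0, 0.03, 0],
    [0, 0, 0.03, 0],
    [0, 0, 0.02, 0],
    [0, 0, 0.01, 0],
    [0, 0, 0.005, 0],
    [0, 0, 0, 0],
    [0, 0, 0, 0],
    [0, 0, 0, 0],
  ],
)

```text
time_s: 14.52
ee_pos: [0.54, 0.1842, 0.0447]
ee_rot: [180.0, 0.2, -178.7]
wrist_force: [1.3, 0.3, -0.9]
width: 0.0478
```

```bash
python3 go.py .5405 .1835 .037 181.3
```

```text
t 14.52 pos [0.54   0.1842 0.0447] rot [ 1.7999e+02  1.6000e-01 -1.7870e+02] F [ 1.3  0.3 -0.9] w 0.0478
twist first: -0.0  then tool shift [-0.0004 -0.0007  0.0077]  (before twist: [-0.0004 -0.0007  0.0077] )
```

>>> send_rows(
  plan=[
    [-0.0004, -0.0007, 0.004, 0],
    [0, 0, 0.0035, 0],
    [0, 0, 0, 0],
    [0, 0, 0, 0],
    [0, 0, 0, 0],
  ],
)

```text
time_s: 14.93
ee_pos: [0.5397, 0.1835, 0.0361]
ee_rot: [180.0, 0.1, -178.7]
wrist_force: [2.1, 0.3, 1.0]
width: 0.0476
```

>>> send_rows(
  plan=[
    [0, 0, 0, 0],
    [0, 0, 0, 0],
    [0, 0, 0, 0],
    [0, 0, -0.01, 0],
    [0, 0, -0.03, 0],
    [0, 0, -0.03, 0],
    [0, 0, -0.03, 0],
    [0, 0, -0.01, 0],
    [0, 0, 0, 0],
    [0, 0, 0, 0],
  ],
  grip=0.058,
)

```text
time_s: 15.77
ee_pos: [0.539, 0.1834, 0.1455]
ee_rot: [180.0, 0.0, -178.7]
wrist_force: [0.2, 0.2, -0.1]
width: 0.0579
```

```bash
python3 go.py .446 -.276 .16 179.5;python3 - <<'E'
from h import *
s=get_state();p,d=get_image("wrist");cv2.imwrite("pics/n.png",p);print(s['ee_pos'],s['ee_rot']);cv2.imwrite("pics/o.png",cv2.resize(p[205:260,295:350],None,fx=10,fy=10,interpolation=cv2.INTER_CUBIC))
E
```

```text
t 15.77 pos [0.539  0.1834 0.1455] rot [ 1.800e+02  1.000e-02 -1.787e+02] F [ 0.2  0.2 -0.1] w 0.0579
twist first: 1.8  then tool shift [ 0.089  -0.4602 -0.0146]  (before twist: [ 0.1034 -0.4572 -0.0146] )
[0.53901207 0.18339692 0.14546612] [ 1.79999568e+02  1.19866742e-02 -1.78700472e+02]
```

View pics/o.png

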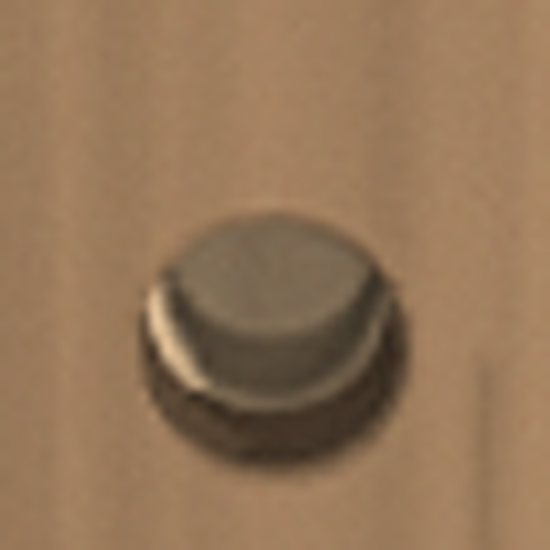

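```bash
cat >> h.py <<'E'
def holepos(u0,v0,f,c,h,pos,rot):
    s={'ee_pos':np.array(pos),'ee_rot':np.array(rot)}
    return wrist_plane([u0+c[0]/f-.5,v0+c[1]/f-.5],h,s)[0].round(4)
E
python3 - <<'E'
from h import *
print(holepos(295,205,10,(274,342),.042,[0.5390,0.1834,0.14547],[180,0.01,-178.70]), 'sock edge',holepos(295,205,10,(270,408),.022,[0.5390,0.1834,0.14547],[180,0.01,-178.70]))
E
```

```text
[0.5399 0.1845 0.042 ] sock edge [0.5514 0.1844 0.022 ]
```

>>> send_rows(
  plan=[
    [0, 0, -0.03, 1.8],
    [0.0075, -0.0383, 0, 0],
    [0.0075, -0.0383, 0, 0],
    [0.0075, -0.0383, 0, 0],
    [0.0075, -0.0383, 0, 0],
    [0.0075, -0.0383, 0, 0],
    [0.0075, -0.0383, 0, 0],
    [0.0075, -0.0383, 0, 0],
    [0.0075, -0.0383, 0, 0],
    [0.0075, -0.0383, 0, 0],
  ],
  grip=0.065,
)

```text
time_s: 16.65
ee_pos: [0.4666, -0.1616, 0.1732]
ee_rot: [179.9, -0.2, 179.5]
wrist_force: [1.0, -0.5, -0.2]
width: 0.0651
```

>>> send_rows(
  plan=[
    [0.0075, -0.0383, 0.01, 0],
    [0.0075, -0.0383, 0.01, 0],
    [0.0075, -0.0383, 0.01, 0],
    [0, 0, 0.03, 0],
    [0, 0, 0.03, 0],
    [0, 0, 0.03, 0],
    [0, 0, 0.01, 0],
    [0, 0, 0, 0],
    [0, 0, 0, 0],
    [0, 0, 0, 0],
  ],
)

```text
time_s: 17.48
ee_pos: [0.4461, -0.276, 0.047]
ee_rot: [-179.9, 0.1, 179.5]
wrist_force: [0.7, -0.3, 0.1]
width: 0.0652
```

```bash
python3 go.py .4457 -.2755 .003 179.5;python3 - <<'E'
from h import *
s=get_state();p,d=get_image("wrist");cv2.imwrite("pics/p.png",p);print(s['ee_pos'],s['ee_rot'])
E
```

```text
t 17.48 pos [ 0.4461 -0.276   0.047 ] rot [-1.7990e+02  9.0000e-02  1.7953e+02] F [ 0.7 -0.3  0.1] w 0.0652
twist first: 0.03  then tool shift [0.0004 0.0006 0.044 ]  (before twist: [0.0004 0.0006 0.044 ] )
[ 0.44605379 -0.27602167  0.04702383] [-1.79904716e+02  9.20337601e-02  1.79527786e+02]
```

View pics/p.png

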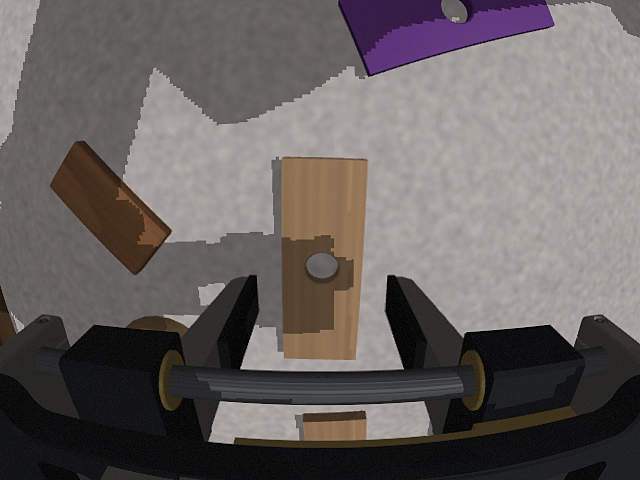

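Slat 3 is centred between the fingers, hole at (321,266). Grip.

>>> send_rows(
  plan=[
    [0.0004, 0, 0.02, 0],
    [0, 0, 0.015, 0],
    [0, 0, 0.009, 0],
    [0, 0, 0, 0],
    [0, 0, 0, 0],
  ],
)

```text
time_s: 17.95
ee_pos: [0.4452, -0.2757, 0.0024]
ee_rot: [-180.0, 0.0, 179.5]
wrist_force: [-0.5, 0.2, 0.4]
width: 0.065
```

>>> send_rows(
  plan=[
    [0, 0, 0, 0],
    [0, 0, 0, 0],
    [0, 0, 0, 0],
    [0, 0, 0, 0],
    [0, 0, 0, 0],
    [0, 0, -0.01, 0],
    [0, 0, -0.03, 0],
    [0, 0, -0.035, 0],
    [0, 0, -0.035, 0],
    [0, 0, -0.035, 0],
  ],
  grip=0.03,
)

```text
time_s: 18.78
ee_pos: [0.4442, -0.2749, 0.1484]
ee_rot: [180.0, -0.0, 179.5]
wrist_force: [0.8, -0.1, -0.9]
width: 0.0481
```

>>> send_rows(
  plan=[
    [0, 0, -0.03, 0],
    [0, 0, 0, 0],
    [0, 0, 0, 0],
  ],
)

```text
time_s: 19.03
ee_pos: [0.4456, -0.2763, 0.179]
ee_rot: [-179.8, 0.2, 179.5]
wrist_force: [0.4, -0.0, -1.6]
width: 0.0475
```

```bash
python3 go.py .5405 .1835 .18 181.3
```

```text
t 19.03 pos [ 0.4456 -0.2763  0.179 ] rot [-179.82    0.19  179.51] F [ 0.4 -0.  -1.6] w 0.0475
twist first: -1.79  then tool shift [-0.1053  0.4575 -0.0022]  (before twist: [-0.0909  0.4606 -0.0022] )
```

>>> send_rows(
  plan=[
    [0, 0, 0, -1.8],
    [-0.0088, 0.0381, 0, 0],
    [-0.0088, 0.0381, 0, 0],
    [-0.0088, 0.0381, 0, 0],
    [-0.0088, 0.0381, 0, 0],
    [-0.0088, 0.0381, 0, 0],
    [-0.0088, 0.0381, 0, 0],
    [-0.0088, 0.0381, 0, 0],
    [-0.0088, 0.0381, 0, 0],
    [-0.0088, 0.0381, 0, 0],
  ],
)

```text
time_s: 19.87
ee_pos: [0.5146, 0.0714, 0.1745]
ee_rot: [180.0, -0.2, -178.7]
wrist_force: [-0.1, -0.5, -0.6]
width: 0.0478
```

>>> send_rows(
  plan=[
    [-0.0088, 0.0381, 0, 0],
    [-0.0088, 0.0381, 0, 0],
    [-0.0088, 0.0381, 0, 0],
    [0, 0, 0.03, 0],
    [0, 0, 0.03, 0],
    [0, 0, 0.03, 0],
    [0, 0, 0.02, 0],
    [0, 0, 0.01, 0],
    [0, 0, 0, 0],
    [0, 0, 0, 0],
  ],
)

```text
time_s: 20.7
ee_pos: [0.5393, 0.184, 0.0561]
ee_rot: [-180.0, -0.1, -178.7]
wrist_force: [0.0, -0.0, -0.6]
width: 0.0481
```

```bash
python3 go.py .5405 .1835 .0465 181.3
```

```text
t 20.7 pos [0.5393 0.184  0.0561] rot [-1.7999e+02 -1.0000e-01 -1.7871e+02] F [ 0.  -0.  -0.6] w 0.0481
twist first: -0.01  then tool shift [-0.0012 -0.0005  0.0096]  (before twist: [-0.0012 -0.0005  0.0096] )
```

>>> send_rows(
  plan=[
    [-0.0015, -0.0005, 0.005, 0],
    [0, 0, 0.0045, 0],
    [0, 0, 0, 0],
    [0, 0, 0, 0],
    [0, 0, 0, 0],
  ],
)

```text
time_s: 21.12
ee_pos: [0.5418, 0.1837, 0.0476]
ee_rot: [180.0, 0.0, -178.7]
wrist_force: [0.2, 1.5, -0.3]
width: 0.0473
```

>>> send_rows(
  plan=[
    [0, 0, 0, 0],
    [0, 0, 0, 0],
    [0, 0, 0, 0],
    [0, 0, -0.01, 0],
    [0, 0, -0.03, 0],
    [0, 0, -0.03, 0],
    [0, 0, -0.03, 0],
    [0, 0, -0.01, 0],
    [0, 0, 0, 0],
    [0, 0, 0, 0],
  ],
  grip=0.058,
)

```text
time_s: 21.95
ee_pos: [0.5414, 0.1837, 0.1571]
ee_rot: [180.0, 0.0, -178.7]
wrist_force: [-0.9, 0.2, -0.1]
width: 0.0581
```

```bash
python3 go.py .6312 -.1545 .18 185;python3 - <<'E'
from h import *
s=get_state();p,d=get_image("wrist");cv2.imwrite("pics/q.png",p);print(s['ee_pos'],s['ee_rot']);cv2.imwrite("pics/r.png",cv2.resize(p[205:260,295:350],None,fx=10,fy=10,interpolation=cv2.INTER_CUBIC))
E
```

```text
t 21.95 pos [0.5414 0.1837 0.1571] rot [ 1.800e+02  3.000e-02 -1.787e+02] F [-0.9  0.2 -0.1] w 0.0581
twist first: -3.7  then tool shift [-0.06   -0.3447 -0.0229]  (before twist: [-0.0821 -0.3401 -0.0229] )
[0.54140056 0.18365008 0.15707449] [ 1.79998935e+02  2.75760098e-02 -1.78695706e+02]
```

View pics/r.png

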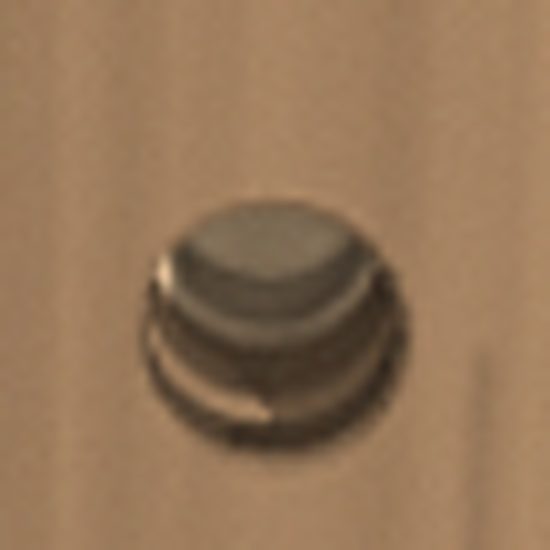

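View pics/q.png

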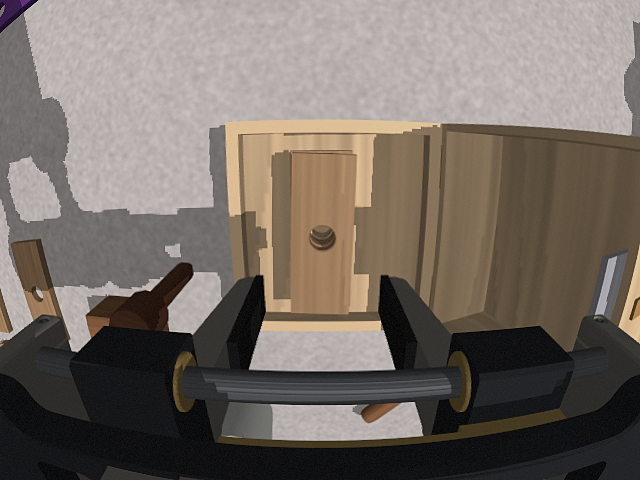

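The three stacked slats lie in line, holes overlapping with the socket visible through. On to slat 4, passing high over the big dowel.

>>> send_rows(
  plan=[
    [0, 0, -0.035, -1.9],
    [0, 0, -0.03, -1.9],
    [-0.0067, -0.0383, 0, 0],
    [-0.0067, -0.0383, 0, 0],
    [-0.0067, -0.0383, 0, 0],
    [-0.0067, -0.0383, 0, 0],
    [-0.0067, -0.0383, 0, 0],
    [-0.0067, -0.0383, 0, 0],
    [-0.0067, -0.0383, 0, 0],
    [-0.0067, -0.0383, 0, 0],
  ],
  grip=0.065,
)

```text
time_s: 22.83
ee_pos: [0.621, -0.1182, 0.219]
ee_rot: [179.9, -0.2, -174.9]
wrist_force: [0.3, 0.8, 0.2]
width: 0.0651
```

>>> send_rows(
  plan=[
    [-0.0067, -0.0383, 0, 0],
    [0, 0, 0.03, 0],
    [0, 0, 0.035, 0],
    [0, 0, 0.035, 0],
    [0, 0, 0.035, 0],
    [0, 0, 0.03, 0],
    [0, 0, 0.01, 0],
    [0, 0, 0, 0],
    [0, 0, 0, 0],
    [0, 0, 0, 0],
  ],
)

```text
time_s: 23.67
ee_pos: [0.6336, -0.1549, 0.0492]
ee_rot: [-179.9, 0.2, -174.9]
wrist_force: [0.4, 0.0, 1.3]
width: 0.0651
```

```bash
python3 go.py .6315 -.1545 .003 185.2;python3 - <<'E'
from h import *
s=get_state();p,d=get_image("wrist");cv2.imwrite("pics/s.png",p);print(s['ee_pos'],s['ee_rot'])
E
```

```text
t 23.67 pos [ 0.6336 -0.1549  0.0492] rot [-1.7991e+02  1.7000e-01 -1.7489e+02] F [0.4 0.  1.3] w 0.0651
twist first: -0.09  then tool shift [0.0022 0.0007 0.0462]  (before twist: [0.0022 0.0007 0.0462] )
[ 0.63357407 -0.15491925  0.04921807] [-1.79905049e+02  1.66467207e-01 -1.74893225e+02]
```

View pics/s.png

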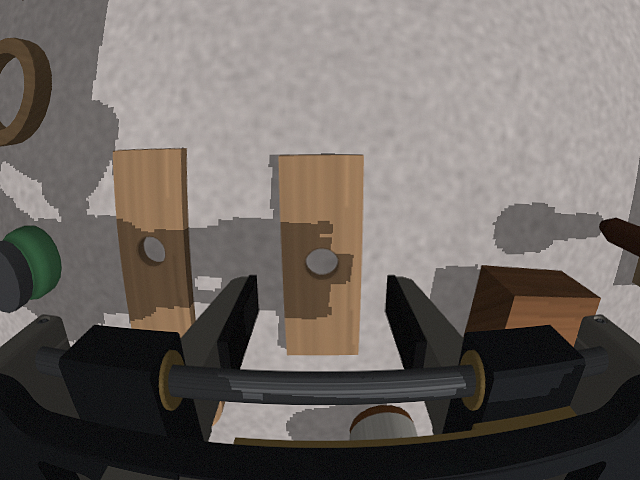

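Slat 4 is between the fingers, hole at (321,262), consistent with the 2 mm correction. Grip.

>>> send_rows(
  plan=[
    [0.0022, 0.0003, 0.02, 0],
    [0, 0, 0.016, 0],
    [0, 0, 0.0095, 0],
    [0, 0, 0, 0],
    [0, 0, 0, 0],
  ],
)

```text
time_s: 24.13
ee_pos: [0.6307, -0.1545, 0.0028]
ee_rot: [-180.0, 0.1, -174.9]
wrist_force: [-0.5, 0.3, -0.4]
width: 0.0649
```

>>> send_rows(
  plan=[
    [0, 0, 0, 0],
    [0, 0, 0, 0],
    [0, 0, 0, 0],
    [0, 0, 0, 0],
    [0, 0, 0, 0],
    [0, 0, -0.01, 0],
    [0, 0, -0.03, 0],
    [0, 0, -0.04, 0],
    [0, 0, -0.04, 0],
    [0, 0, -0.04, 0],
  ],
  grip=0.03,
)

```text
time_s: 24.97
ee_pos: [0.6292, -0.1539, 0.1634]
ee_rot: [180.0, -0.1, -174.9]
wrist_force: [0.4, -1.6, -1.0]
width: 0.0474
```

>>> send_rows(
  plan=[
    [0, 0, -0.03, 0],
    [0, 0, 0, 0],
    [0, 0, 0, 0],
  ],
)

```text
time_s: 25.22
ee_pos: [0.6312, -0.1548, 0.1947]
ee_rot: [-179.9, 0.3, -174.9]
wrist_force: [-0.2, 0.5, -1.2]
width: 0.0476
```

```bash
python3 go.py .5408 .1835 .19 181.3
```

```text
t 25.22 pos [ 0.6312 -0.1548  0.1947] rot [-179.85    0.26 -174.9 ] F [-0.2  0.5 -1.2] w 0.0476
twist first: 3.8  then tool shift [0.0827 0.3402 0.0035]  (before twist: [0.0599 0.345  0.0036] )
```

>>> send_rows(
  plan=[
    [0, 0, 0, 3.8],
    [0.0092, 0.0378, 0, 0],
    [0.0092, 0.0378, 0, 0],
    [0.0092, 0.0378, 0, 0],
    [0.0092, 0.0378, 0, 0],
    [0.0092, 0.0378, 0, 0],
    [0.0092, 0.0378, 0, 0],
    [0.0092, 0.0378, 0, 0],
    [0.0092, 0.0378, 0, 0],
    [0.0092, 0.0378, 0, 0],
  ],
)

```text
time_s: 26.05
ee_pos: [0.5371, 0.1855, 0.1893]
ee_rot: [-180.0, -0.2, -178.7]
wrist_force: [0.7, -0.8, -0.0]
width: 0.0479
```

>>> send_rows(
  plan=[
    [0, 0, 0.02, 0],
    [0, 0, 0.03, 0],
    [0, 0, 0.03, 0],
    [0, 0, 0.03, 0],
    [0, 0, 0.01, 0],
    [0, 0, 0.005, 0],
    [0, 0, 0, 0],
    [0, 0, 0, 0],
    [0, 0, 0, 0],
  ],
)

```text
time_s: 26.8
ee_pos: [0.541, 0.1841, 0.0686]
ee_rot: [180.0, 0.2, -178.7]
wrist_force: [-0.4, 1.1, -1.1]
width: 0.0476
```

```bash
python3 go.py .5408 .1835 .0565 181.3
```

```text
t 26.8 pos [0.541  0.1841 0.0686] rot [ 179.98    0.19 -178.71] F [-0.4  1.1 -1.1] w 0.0476
twist first: -0.01  then tool shift [ 0.0002 -0.0006  0.0121]  (before twist: [ 0.0002 -0.0006  0.0121] )
```

>>> send_rows(
  plan=[
    [0, -0.0005, 0.006, 0],
    [0, 0, 0.0055, 0],
    [0, 0, 0, 0],
    [0, 0, 0, 0],
    [0, 0, 0, 0],
  ],
)

```text
time_s: 27.22
ee_pos: [0.5393, 0.1835, 0.0551]
ee_rot: [-180.0, -0.0, -178.7]
wrist_force: [-0.4, 0.1, -0.9]
width: 0.0476
```

>>> send_rows(
  plan=[
    [0, 0, 0, 0],
    [0, 0, 0, 0],
    [0, 0, 0, 0],
    [0, 0, -0.01, 0],
    [0, 0, -0.03, 0],
    [0, 0, -0.03, 0],
    [0, 0, -0.03, 0],
    [0, 0, -0.01, 0],
    [0, 0, 0, 0],
    [0, 0, 0, 0],
  ],
  grip=0.058,
)

```text
time_s: 28.05
ee_pos: [0.5394, 0.1835, 0.1651]
ee_rot: [180.0, 0.0, -178.7]
wrist_force: [0.2, -0.2, -0.2]
width: 0.058
```

```bash
python3 go.py .6332 -.2645 .22 182.4;python3 - <<'E'
from h import *
s=get_state();p,d=get_image("wrist");cv2.imwrite("pics/t.png",p);print(s['ee_pos'],s['ee_rot']);cv2.imwrite("pics/u.png",cv2.resize(p[205:260,295:350],None,fx=10,fy=10,interpolation=cv2.INTER_CUBIC))
E
```

```text
t 28.05 pos [0.5394 0.1835 0.1651] rot [ 1.800e+02  3.000e-02 -1.787e+02] F [ 0.2 -0.2 -0.2] w 0.058
twist first: -1.1  then tool shift [-0.075  -0.4515 -0.0549]  (before twist: [-0.0836 -0.45   -0.0549] )
[0.53941365 0.18351187 0.1650622 ] [ 1.79997071e+02  2.68011373e-02 -1.78700322e+02]
```

View pics/u.png

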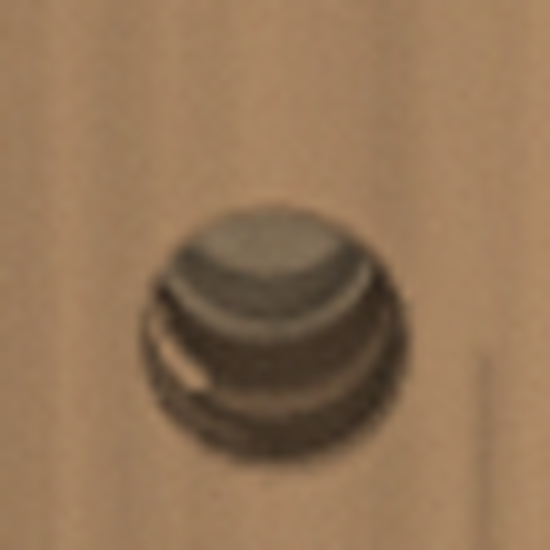

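>>> send_rows(
  plan=[
    [0, 0, -0.03, -1.1],
    [0, 0, -0.025, 0],
    [-0.0068, -0.041, 0, 0],
    [-0.0068, -0.041, 0, 0],
    [-0.0068, -0.041, 0, 0],
    [-0.0068, -0.041, 0, 0],
    [-0.0068, -0.041, 0, 0],
    [-0.0068, -0.041, 0, 0],
    [-0.0068, -0.041, 0, 0],
    [-0.0068, -0.041, 0, 0],
  ],
  grip=0.065,
)

```text
time_s: 28.93
ee_pos: [0.6063, -0.1435, 0.2171]
ee_rot: [179.9, -0.2, -177.6]
wrist_force: [0.3, 0.4, 0.1]
width: 0.0651
```

>>> send_rows(
  plan=[
    [-0.0068, -0.041, 0, 0],
    [-0.0068, -0.041, 0, 0],
    [-0.0068, -0.041, 0, 0],
    [0, 0, 0.03, 0],
    [0, 0, 0.035, 0],
    [0, 0, 0.035, 0],
    [0, 0, 0.035, 0],
    [0, 0, 0.03, 0],
    [0, 0, 0.01, 0],
    [0, 0, 0, 0],
  ],
)

```text
time_s: 29.77
ee_pos: [0.6293, -0.2616, 0.039]
ee_rot: [179.6, -0.5, -177.6]
wrist_force: [-0.3, -0.3, -0.2]
width: 0.0652
```

>>> send_rows(
  plan=[
    [0, 0, 0, 0],
    [0, 0, 0, 0],
  ],
)

```text
time_s: 29.93
ee_pos: [0.6344, -0.2648, 0.0474]
ee_rot: [-179.9, 0.2, -177.6]
wrist_force: [0.0, -0.1, 0.7]
width: 0.065
```

```bash
python3 go.py .6332 -.2645 .003 182.4;python3 - <<'E'
from h import *
s=get_state();p,d=get_image("wrist");cv2.imwrite("pics/v.png",p);print(s['ee_pos'],s['ee_rot'])
E
```

```text
t 29.93 pos [ 0.6344 -0.2648  0.0474] rot [-1.7988e+02  1.7000e-01 -1.7759e+02] F [ 0.  -0.1  0.7] w 0.065
twist first: 0.01  then tool shift [0.0013 0.0004 0.0444]  (before twist: [0.0013 0.0004 0.0444] )
[ 0.63442551 -0.26479958  0.04736413] [-1.79883346e+02  1.66448331e-01 -1.77594420e+02]
```

View pics/v.png

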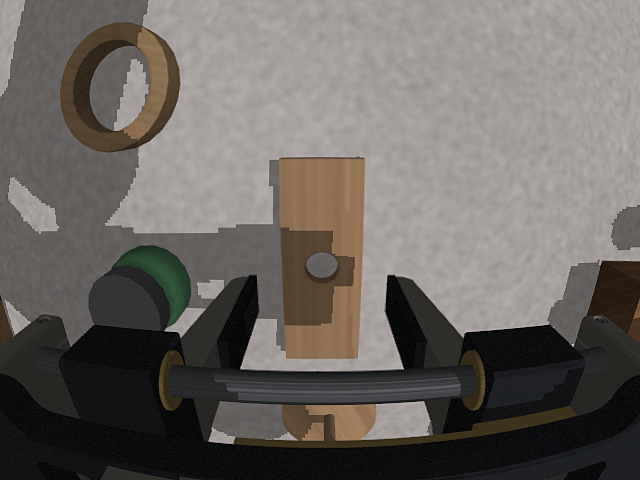

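Slat 5 is centred, hole at (321,266), and the green pot and bauble are clear of the gripper. Grip.

>>> send_rows(
  plan=[
    [0.001, 0.0002, 0.02, 0],
    [0, 0, 0.015, 0],
    [0, 0, 0.009, 0],
    [0, 0, 0, 0],
    [0, 0, 0, 0],
  ],
)

```text
time_s: 30.4
ee_pos: [0.6322, -0.2639, 0.0013]
ee_rot: [-180.0, 0.0, -177.6]
wrist_force: [0.2, -0.0, -0.2]
width: 0.0651
```

>>> send_rows(
  plan=[
    [0, 0, 0, 0],
    [0, 0, 0, 0],
    [0, 0, 0, 0],
    [0, 0, 0, 0],
    [0, 0, 0, 0],
    [0, 0, -0.01, 0],
    [0, 0, -0.03, 0],
    [0, 0, -0.04, 0],
    [0, 0, -0.04, 0],
    [0, 0, -0.04, 0],
  ],
  grip=0.03,
)

```text
time_s: 31.23
ee_pos: [0.6317, -0.2636, 0.1634]
ee_rot: [180.0, -0.0, -177.6]
wrist_force: [1.0, -0.3, -0.3]
width: 0.0475
```

>>> send_rows(
  plan=[
    [0, 0, -0.035, 0],
    [0, 0, 0, 0],
    [0, 0, 0, 0],
  ],
)

```text
time_s: 31.48
ee_pos: [0.6336, -0.2648, 0.2005]
ee_rot: [-179.8, 0.3, -177.6]
wrist_force: [0.3, -0.0, -1.2]
width: 0.0479
```

```bash
python3 go.py .5408 .1835 .2 181.3
```

```text
t 31.48 pos [ 0.6336 -0.2648  0.2005] rot [-179.77    0.33 -177.6 ] F [ 0.3 -0.  -1.2] w 0.0479
twist first: 1.1  then tool shift [ 0.0826  0.4503 -0.0018]  (before twist: [ 0.074   0.4518 -0.0018] )
```

>>> send_rows(
  plan=[
    [0, 0, 0, 1.1],
    [0.0075, 0.0409, 0, 0],
    [0.0075, 0.0409, 0, 0],
    [0.0075, 0.0409, 0, 0],
    [0.0075, 0.0409, 0, 0],
    [0.0075, 0.0409, 0, 0],
    [0.0075, 0.0409, 0, 0],
    [0.0075, 0.0409, 0, 0],
    [0.0075, 0.0409, 0, 0],
    [0.0075, 0.0409, 0, 0],
  ],
)

```text
time_s: 32.32
ee_pos: [0.5539, 0.1045, 0.1937]
ee_rot: [180.0, -0.3, -178.8]
wrist_force: [0.5, 0.5, -0.9]
width: 0.0474
```

>>> send_rows(
  plan=[
    [0.0075, 0.0409, 0, 0],
    [0.0075, 0.0409, 0, 0],
    [0, 0, 0.02, 0],
    [0, 0, 0.03, 0],
    [0, 0, 0.03, 0],
    [0, 0, 0.03, 0],
    [0, 0, 0.01, 0],
    [0, 0, 0, 0],
    [0, 0, 0, 0],
    [0, 0, 0, 0],
  ],
)

```text
time_s: 33.15
ee_pos: [0.5406, 0.1842, 0.0778]
ee_rot: [180.0, 0.1, -178.7]
wrist_force: [-0.9, -0.0, 0.1]
width: 0.0475
```

```bash
python3 go.py .5408 .1835 .066 181.3
```

```text
t 33.15 pos [0.5406 0.1842 0.0778] rot [ 1.7999e+02  1.4000e-01 -1.7872e+02] F [-0.9 -0.   0.1] w 0.0475
twist first: -0.02  then tool shift [-0.0002 -0.0007  0.0118]  (before twist: [-0.0002 -0.0007  0.0118] )
```

>>> send_rows(
  plan=[
    [-0.0007, -0.0006, 0.006, 0],
    [0, 0, 0.005, 0],
    [0, 0, 0, 0],
    [0, 0, 0, 0],
    [0, 0, 0, 0],
  ],
)

```text
time_s: 33.57
ee_pos: [0.5402, 0.1835, 0.0653]
ee_rot: [180.0, 0.0, -178.7]
wrist_force: [0.2, -0.1, -0.6]
width: 0.0476
```

>>> send_rows(
  plan=[
    [0, 0, 0, 0],
    [0, 0, 0, 0],
    [0, 0, 0, 0],
    [0, 0, -0.01, 0],
    [0, 0, -0.03, 0],
    [0, 0, -0.03, 0],
    [0, 0, -0.03, 0],
    [0, 0, -0.01, 0],
    [0, 0, 0, 0],
    [0, 0, 0, 0],
  ],
  grip=0.058,
)

```text
time_s: 34.4
ee_pos: [0.5401, 0.1835, 0.1751]
ee_rot: [-180.0, 0.0, -178.7]
wrist_force: [0.5, 1.1, -0.6]
width: 0.058
```

```bash
python3 go.py .66 -.015 .22 181.3;python3 - <<'E'
from h import *
s=get_state();p,d=get_image("wrist");cv2.imwrite("pics/w.png",p);print(s['ee_pos'],s['ee_rot']);cv2.imwrite("pics/x.png",cv2.resize(p[205:260,295:350],None,fx=10,fy=10,interpolation=cv2.INTER_CUBIC))
p,d=get_image("top");cv2.imwrite("pics/y.png",p)
E
```

```text
t 34.4 pos [0.5401 0.1835 0.1751] rot [-1.800e+02  3.000e-02 -1.787e+02] F [ 0.5  1.1 -0.6] w 0.058
twist first: 0.0  then tool shift [-0.1154 -0.2012 -0.0449]  (before twist: [-0.1154 -0.2012 -0.0449] )
[0.54005811 0.18352733 0.17506141] [-1.79999351e+02  2.71931593e-02 -1.78696988e+02]
```

View pics/x.png

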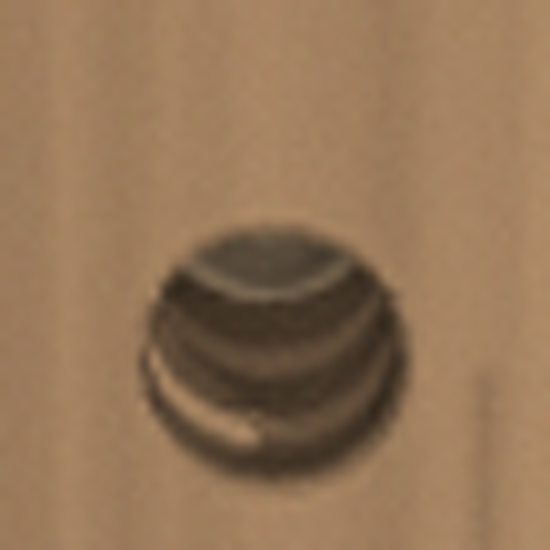

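View pics/w.png

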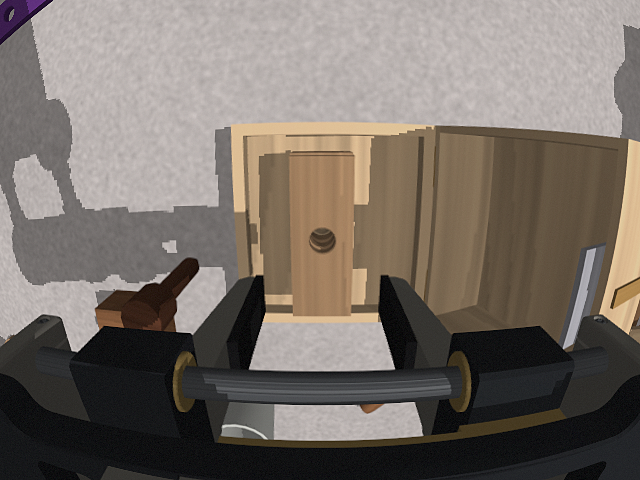

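View pics/y.png

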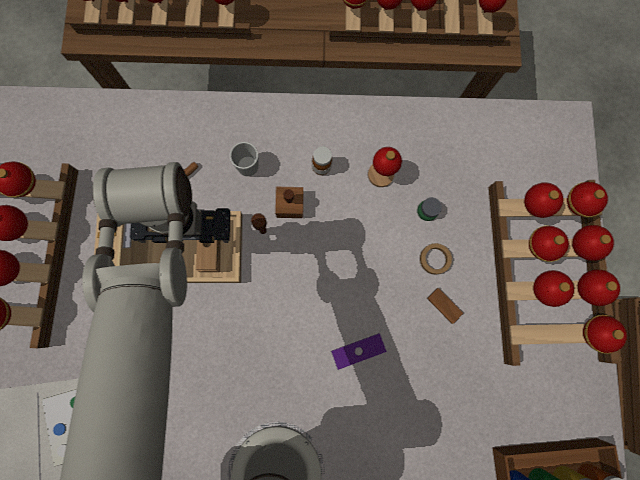

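All five slats are stacked (no pale slat is left on the table in the top view; only the purple one at (359,351) remains). The stand with the dowel stays at (289,200). Now I measure the dowel head.

```bash
cat > dow.py <<'E'
from h import *
V,U=np.mgrid[0:480,0:640]
for cam_ in ("top","scene"):
    p,d=get_image(cam_)
    w=deproj(cam_,np.c_[U.ravel(),V.ravel()],d.ravel()).reshape(480,640,3)
    m=(w[...,0]>.60)&(w[...,0]<.74)&(w[...,1]>-.1)&(w[...,1]<.028)&(d>0)
    hd=m&(w[...,2]>.099); P=w[hd]; print(cam_,'head top n',len(P),P.mean(0).round(4),'z med',np.median(P[:,2]).round(4), 'box',P.min(0).round(3),P.max(0).round(3))
    a=cv2.minAreaRect((P[:,:2]*1000).astype(np.float32)); print(a)
    st=m&(abs(w[...,2]-.05)<.004); Q=w[st]; print('stand',cv2.minAreaRect((Q[:,:2]*1000).astype(np.float32)))
    uv=np.argwhere(hd).mean(0)[::-1]; print(uv, onplane(cam_,uv,.104).round(4))
E
python3 dow.py
```

```text
top head top n 83 [ 0.661  -0.015   0.1041] z med 0.1043 box [ 0.649 -0.026  0.099] [ 0.673 -0.004  0.11 ]
((661.2562255859375, -14.749990463256836), (24.2373046875, 21.902658462524414), 1.1379811763763428)
stand ((660.891845703125, -15.173629760742188), (70.05097198486328, 68.92538452148438), 1.3868038654327393)
[288.57831325 193.80722892] [[ 0.661 -0.015  0.104]]
scene head top n 123 [ 0.6638 -0.0117  0.1037] z med 0.1039 box [ 0.651 -0.025  0.099] [0.676 0.002 0.108]
((664.2310180664062, -12.249656677246094), (25.856109619140625, 24.239362716674805), 27.913406372070312)
stand ((662.2781372070312, -13.739124298095703), (73.1009521484375, 72.73947143554688), 89.75572204589844)
[270.2195122  294.03252033] [[ 0.6641 -0.0114  0.104 ]]
```

>>> send_rows(
  plan=[
    [0, 0, -0.03, 0],
    [0, 0, -0.025, 0],
    [-0.0194, -0.0333, 0, 0],
    [-0.0194, -0.0333, 0, 0],
    [-0.0194, -0.0333, 0, 0],
    [-0.0194, -0.0333, 0, 0],
    [-0.0194, -0.0333, 0, 0],
    [-0.0194, -0.0333, 0, 0],
    [0, 0, 0.03, 0],
    [0, 0, 0.03, 0],
  ],
  grip=0.05,
)

```text
time_s: 35.43
ee_pos: [0.6628, -0.0163, 0.1699]
ee_rot: [-180.0, 0.2, -178.9]
wrist_force: [0.7, 0.6, -0.7]
width: 0.0504
```

>>> send_rows(
  plan=[
    [0, 0, 0.02, 0],
    [0, 0, 0, 0],
    [0, 0, 0, 0],
    [0, 0, 0, 0],
  ],
)

```text
time_s: 35.77
ee_pos: [0.6616, -0.0136, 0.1512]
ee_rot: [-180.0, 0.1, -178.7]
wrist_force: [0.2, 0.2, 0.4]
width: 0.0496
```

```bash
python3 go.py .661 -.0138 .083 181.3;python3 - <<'E'
from h import *
s=get_state();p,d=get_image("wrist");cv2.imwrite("pics/z.png",p);print(s['ee_pos'],s['ee_rot'])
E
```

```text
t 35.77 pos [ 0.6616 -0.0136  0.1512] rot [-1.7998e+02  8.0000e-02 -1.7869e+02] F [0.2 0.2 0.4] w 0.0496
twist first: 0.01  then tool shift [ 0.0007 -0.0002  0.0682]  (before twist: [ 0.0007 -0.0002  0.0682] )
[ 0.66157371 -0.01357327  0.15120933] [-1.79981413e+02  7.74435489e-02 -1.78686775e+02]
```

View pics/z.png

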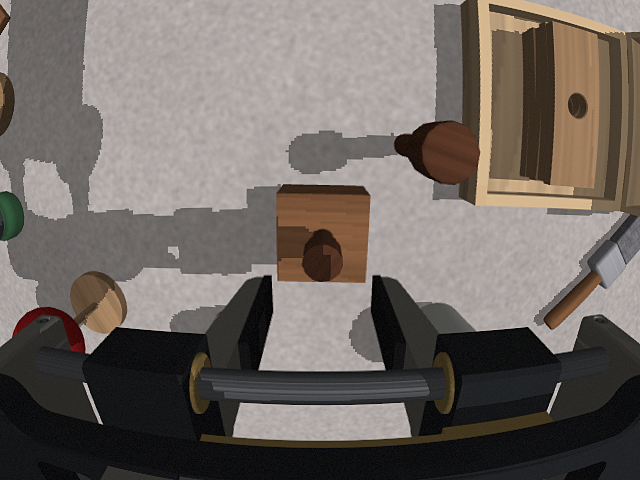

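The smaller dowel in its stand is centred between the fingers at (322,258). The bigger one is at (445,152), clear of the gripper. I descend and grip the head.

>>> send_rows(
  plan=[
    [0, 0, 0.025, 0],
    [0, 0, 0.02, 0],
    [0, 0, 0.015, 0],
    [0, 0, 0.007, 0],
    [0, 0, 0, 0],
    [0, 0, 0, 0],
  ],
)

```text
time_s: 36.32
ee_pos: [0.6619, -0.0137, 0.0847]
ee_rot: [-180.0, 0.1, -178.7]
wrist_force: [0.2, 0.2, 0.1]
width: 0.0499
```

>>> send_rows(
  plan=[
    [0, 0, 0, 0],
    [0, 0, 0, 0],
    [0, 0, 0, 0],
    [0, 0, 0, 0],
    [0, 0, 0, 0],
    [0, 0, 0, 0],
    [0, 0, 0, 0],
  ],
  grip=0.015,
  squeeze=25,
)

```text
time_s: 36.9
ee_pos: [0.6616, -0.0136, 0.0839]
ee_rot: [-180.0, 0.1, -178.7]
wrist_force: [0.1, 0.7, 3.3]
width: 0.0255
```

>>> send_rows(
  plan=[
    [0, 0, -0.02, 0],
    [0, 0, -0.03, 0],
    [0, 0, -0.03, 0],
    [0, 0, -0.03, 0],
    [0, 0, -0.03, 0],
    [0, 0, 0, 0],
    [0, 0, 0, 0],
    [0, 0, 0, 0],
  ],
)

```text
time_s: 37.57
ee_pos: [0.6602, -0.0135, 0.2214]
ee_rot: [180.0, -0.1, -178.7]
wrist_force: [-0.1, 0.0, -0.9]
width: 0.0249
```

```bash
python3 go.py .541 .1835 .22 181.3;python3 - <<'E'
from h import *
s=get_state();p,d=get_image("wrist");cv2.imwrite("pics/za.png",p);print(s['ee_pos'],s['ee_rot'])
p,d=get_image("scene");cv2.imwrite("pics/zb.png",cv2.resize(p[140:360,180:420],None,fx=2.5,fy=2.5))
E
```

```text
t 37.57 pos [ 0.6602 -0.0135  0.2214] rot [ 1.7997e+02 -1.4000e-01 -1.7870e+02] F [-0.1  0.  -0.9] w 0.0249
twist first: 0.0  then tool shift [0.1147 0.1996 0.0018]  (before twist: [0.1147 0.1996 0.0018] )
[ 0.6602063  -0.01346338  0.22139454] [ 1.7997160e+02 -1.3663720e-01 -1.7869881e+02]
```

View pics/za.png

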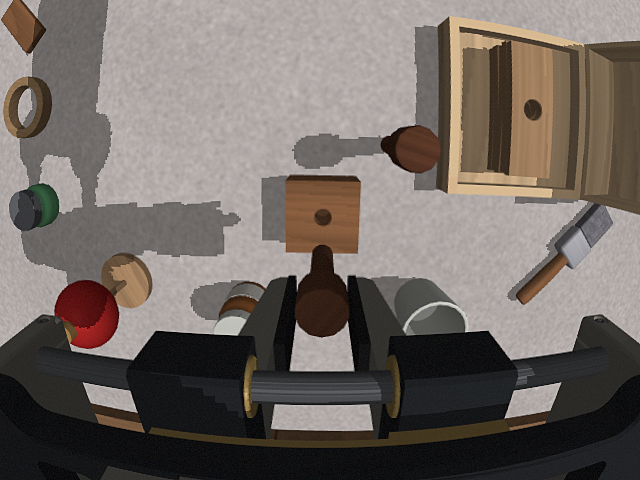

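View pics/zb.png

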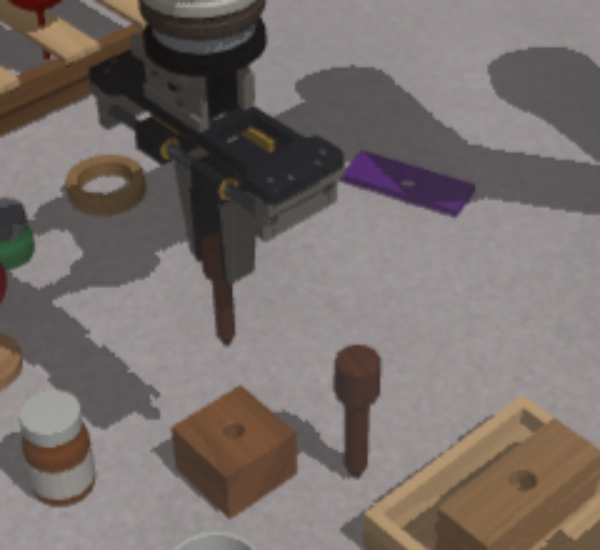

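The dowel is held and the stand is left at (322,215). In the scene view the shaft seems to lean a little, so I measure it with depth.

```bash
cat > lean.py <<'E'
from h import *
V,U=np.mgrid[0:480,0:640]
s=get_state(); c=s['ee_pos']; print('tcp',c.round(4))
for cam_ in ("scene","top"):
    p,d=get_image(cam_)
    w=deproj(cam_,np.c_[U.ravel(),V.ravel()],d.ravel()).reshape(480,640,3)
    r=np.linalg.norm(w[...,:2]-c[:2],axis=2)
    m=(r<.03)&(w[...,2]<c[2]+.002)&(w[...,2]>c[2]-.1)&(d>0)&(w[...,2]>.075)
    hsv=cv2.cvtColor(p,cv2.COLOR_BGR2HSV); 
    P=w[m]; print(cam_,len(P))
    for z in np.arange(-.09,0,.01):
        q=P[abs(P[:,2]-c[2]-z)<.005]
        if len(q)>2: print(round(z,3),len(q),(q.mean(0)-c).round(4),np.ptp(q[:,:2],axis=0).round(3))
E
python3 lean.py
```

```text
tcp [ 0.6597 -0.0134  0.2203]
scene 209
-0.07 10 [ 0.003   0.004  -0.0695] [0.005 0.007]
-0.06 34 [ 0.0033  0.0042 -0.0597] [0.011 0.012]
-0.05 28 [ 0.0033  0.0042 -0.0496] [0.013 0.01 ]
-0.04 33 [ 0.0034  0.0042 -0.0404] [0.013 0.009]
-0.03 30 [ 0.0036  0.004  -0.0299] [0.012 0.011]
-0.02 34 [ 0.0039  0.0045 -0.02  ] [0.011 0.012]
-0.01 14 [ 0.0052  0.0038 -0.0128] [0.008 0.008]
top 2
```

The shaft is upright within about 1° (tip 76 mm below the TCP), so the apparent lean was perspective. I move over the socket.

>>> send_rows(
  plan=[
    [0, 0, -0.03, 0],
    [0.0191, 0.0333, 0, 0],
    [0.0191, 0.0333, 0, 0],
    [0.0191, 0.0333, 0, 0],
    [0.0191, 0.0333, 0, 0],
    [0.0191, 0.0333, 0, 0],
    [0.0191, 0.0333, 0, 0],
    [0, 0, 0.03, 0],
    [0, 0, 0.03, 0],
    [0, 0, 0, 0],
  ],
)

```text
time_s: 38.6
ee_pos: [0.5371, 0.1837, 0.186]
ee_rot: [-179.9, -0.7, -178.6]
wrist_force: [-0.3, -1.5, -1.2]
width: 0.0253
```

>>> send_rows(
  plan=[
    [0, 0, 0.02, 0],
    [0, 0, 0.01, 0],
    [0, 0, 0, 0],
    [0, 0, 0, 0],
    [0, 0, 0, 0],
  ],
)

```text
time_s: 39.02
ee_pos: [0.5427, 0.1834, 0.1644]
ee_rot: [180.0, 0.1, -178.7]
wrist_force: [-0.3, -0.0, 0.6]
width: 0.025
```

```bash
python3 go.py .5408 .1835 .155 181.3;python3 - <<'E'
from h import *
s=get_state();p,d=get_image("wrist");cv2.imwrite("pics/zc.png",p);print(s['ee_pos'],s['ee_rot'])
p,d=get_image("scene");cv2.imwrite("pics/zd.png",cv2.resize(p[240:400,290:470],None,fx=4,fy=4,interpolation=cv2.INTER_CUBIC))
E
```

```text
t 39.02 pos [0.5427 0.1834 0.1644] rot [ 1.7999e+02  9.0000e-02 -1.7873e+02] F [-0.3 -0.   0.6] w 0.025
twist first: -0.03  then tool shift [0.0019 0.0001 0.0094]  (before twist: [0.0019 0.0001 0.0094] )
[0.54269489 0.18340776 0.16442108] [ 1.79991335e+02  9.27322202e-02 -1.78726225e+02]
```

View pics/zc.png

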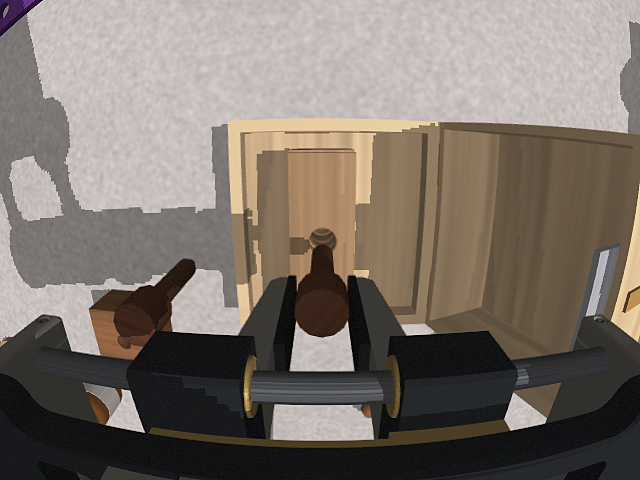

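View pics/zd.png

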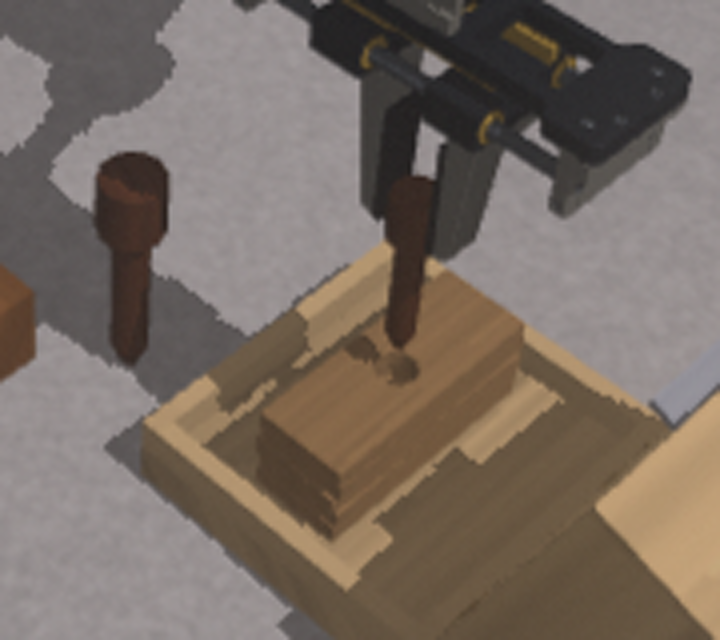

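The tip hangs right over the hole (wrist: shaft at (322,255), hole at (322,238)). I lower it in steps, watching the force.

>>> send_rows(
  plan=[
    [0.0015, 0, 0.006, 0],
    [0, 0, 0.006, 0],
    [0, 0, 0.006, 0],
    [0, 0, 0.006, 0],
    [0, 0, 0, 0],
    [0, 0, 0, 0],
  ],
)

```text
time_s: 39.62
ee_pos: [0.5399, 0.1835, 0.1383]
ee_rot: [-180.0, -0.1, -178.7]
wrist_force: [-0.2, -0.7, 0.3]
width: 0.0253
```

>>> send_rows(
  plan=[
    [0, 0, 0.005, 0],
    [0, 0, 0.005, 0],
    [0, 0, 0.005, 0],
    [0, 0, 0.005, 0],
    [0, 0, 0, 0],
    [0, 0, 0, 0],
  ],
)

```text
time_s: 40.12
ee_pos: [0.54, 0.1835, 0.1186]
ee_rot: [-180.0, -0.1, -178.7]
wrist_force: [0.1, 0.2, -0.3]
width: 0.0253
```

>>> send_rows(
  plan=[
    [0, 0, 0.005, 0],
    [0, 0, 0.005, 0],
    [0, 0, 0.005, 0],
    [0, 0, 0.005, 0],
    [0, 0, 0, 0],
    [0, 0, 0, 0],
  ],
)

```text
time_s: 40.62
ee_pos: [0.54, 0.1835, 0.0985]
ee_rot: [-180.0, -0.1, -178.7]
wrist_force: [-0.3, 0.4, -1.1]
width: 0.025
```

>>> send_rows(
  plan=[
    [0, 0, 0.003, 0],
    [0, 0, 0.003, 0],
    [0, 0, 0.003, 0],
    [0, 0, 0, 0],
    [0, 0, 0, 0],
  ],
)

```text
time_s: 41.03
ee_pos: [0.5402, 0.1835, 0.0898]
ee_rot: [-180.0, -0.0, -178.7]
wrist_force: [-0.2, 0.1, -0.3]
width: 0.0253
```

>>> send_rows(
  plan=[
    [0, 0, 0.003, 0],
    [0, 0, 0.003, 0],
    [0, 0, 0.002, 0],
    [0, 0, 0, 0],
    [0, 0, 0, 0],
  ],
)

```text
time_s: 41.45
ee_pos: [0.5402, 0.1835, 0.0818]
ee_rot: [-180.0, -0.0, -178.7]
wrist_force: [0.7, -0.1, -0.9]
width: 0.025
```

No resistance, tip about 16 mm down. I push the last 2 mm, release and back off.

>>> send_rows(
  plan=[
    [0, 0, 0.001, 0],
    [0, 0, 0.001, 0],
    [0, 0, 0.0005, 0],
    [0, 0, 0, 0],
    [0, 0, 0, 0],
  ],
)

```text
time_s: 41.87
ee_pos: [0.5407, 0.1836, 0.08]
ee_rot: [180.0, 0.0, -178.7]
wrist_force: [-0.9, 0.1, 1.0]
width: 0.0255
```

>>> send_rows(
  plan=[
    [0, 0, 0, 0],
    [0, 0, 0, 0],
    [0, 0, 0, 0],
    [0, 0, 0, 0],
    [0, 0, -0.02, 0],
    [0, 0, -0.03, 0],
    [0, 0, -0.03, 0],
    [0, 0, -0.03, 0],
    [0, 0, 0, 0],
    [0, 0, 0, 0],
  ],
  grip=0.045,
)

```text
time_s: 42.7
ee_pos: [0.5418, 0.1837, 0.1918]
ee_rot: [180.0, 0.3, -178.7]
wrist_force: [0.9, 0.5, -0.4]
width: 0.045
```

```bash
python3 - <<'E'
from h import *
s=get_state();p,d=get_image("wrist");cv2.imwrite("pics/ze.png",p);print(s['ee_pos'],s['ee_rot'])
p,d=get_image("scene");cv2.imwrite("pics/zf.png",cv2.resize(p[240:400,290:470],None,fx=4,fy=4,interpolation=cv2.INTER_CUBIC))
V,U=np.mgrid[0:480,0:640]
w=deproj("scene",np.c_[U.ravel(),V.ravel()],d.ravel()).reshape(480,640,3)
m=(np.hypot(w[...,0]-.543,w[...,1]-.186)<.016)&(w[...,2]>.09)&(w[...,2]<.12); print(m.sum(),w[m].mean(0),np.median(w[m][:,2]),w[m].max(0))
E
```

```text
[0.54180307 0.18371707 0.19184694] [ 179.973977      0.26608226 -178.69958238]
162 [0.54399442 0.18631434 0.09883589] 0.09956914962580576 [0.55517418 0.1970159  0.10335187]
```

View pics/ze.png

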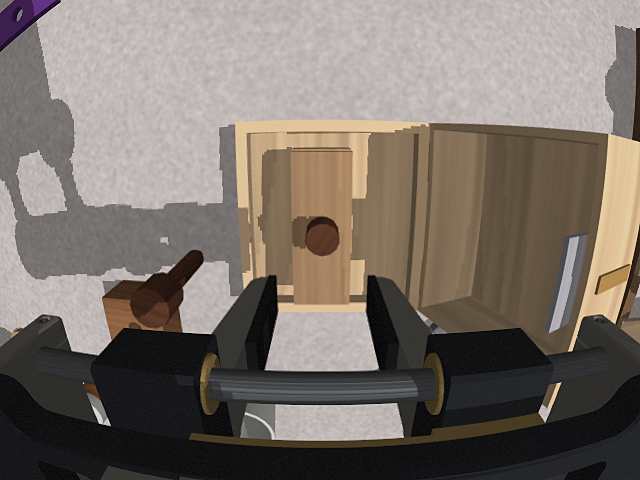

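View pics/zf.png

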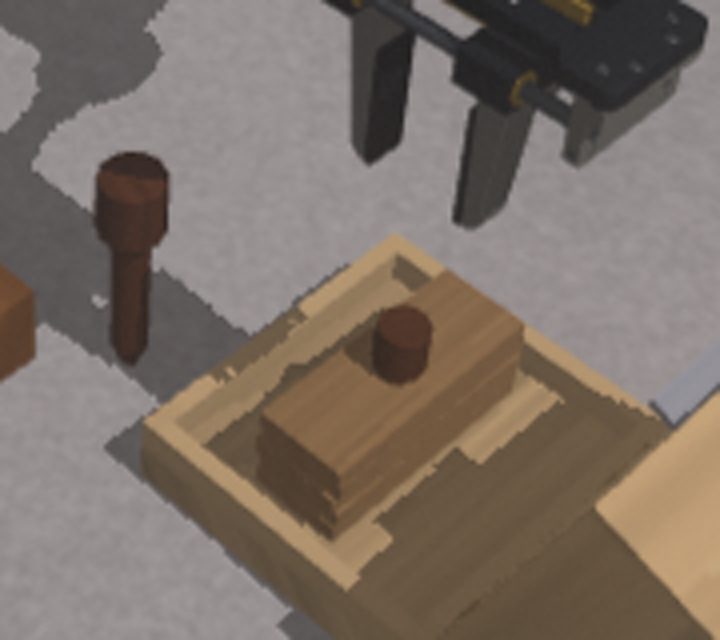

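The dowel is home: head top at z ≈ 0.100 m (expected 0.100), stack flat. Next I check the space behind the hood before closing it from there.

```bash
python3 - <<'E'
from h import *
V,U=np.mgrid[0:480,0:640]
p,d=get_image("top")
w=deproj("top",np.c_[U.ravel(),V.ravel()],d.ravel()).reshape(480,640,3)
for y0 in np.arange(.40,.66,.02):
    m=(w[...,0]>.44)&(w[...,0]<.68)&(w[...,1]>y0)&(w[...,1]<y0+.02)&(d>0)
    if m.sum(): print(round(y0,2),m.sum(),'zmax',w[m][:,2].max().round(3),'med',np.median(w[m][:,2]).round(3))
E
python3 go.py .54 .45 .30 91.3
```

```text
0.48 126 zmax 0.006 med -0.0
0.5 419 zmax 0.007 med -0.0
0.52 693 zmax 0.006 med -0.0
0.54 1619 zmax 0.067 med 0.016
0.56 1023 zmax 0.068 med 0.055
0.58 990 zmax 0.165 med 0.123
0.6 1795 zmax 0.178 med 0.14
0.62 957 zmax 0.179 med 0.062
0.64 399 zmax 0.151 med -0.0
t 42.85 pos [0.5393 0.1834 0.1879] rot [-179.98   -0.18 -178.7 ] F [0.6 0.  0. ] w 0.045
twist first: 90.0  then tool shift [ 0.2669  0.0067 -0.1113]  (before twist: [-0.0064  0.2665 -0.1122] )
```

>>> send_rows(
  plan=[
    [0, 0, -0.03, 7],
    [0, 0, -0.03, 7],
    [0, 0, -0.03, 7],
    [0, 0, -0.02, 7],
    [0, 0, 0, 7],
    [0, 0, 0, 7],
    [0, 0, 0, 7],
    [0, 0, 0, 7],
    [0, 0, 0, 7],
    [0, 0, 0, 7],
  ],
  grip=0,
)

```text
time_s: 43.68
ee_pos: [0.5396, 0.1834, 0.2974]
ee_rot: [-179.8, -0.1, 111.0]
wrist_force: [0.3, 0.4, 0.5]
width: 0.0003
```

>>> send_rows(
  plan=[
    [0, 0, 0, 7],
    [0, 0, 0, 7],
    [0, 0, 0, 6],
    [0.035, 0, 0, 0],
    [0.035, 0, 0, 0],
    [0.035, 0, 0, 0],
    [0.035, 0, 0, 0],
    [0.035, 0, 0, 0],
    [0.035, 0, 0, 0],
    [0.035, 0, 0, 0],
  ],
)

```text
time_s: 44.52
ee_pos: [0.5339, 0.4299, 0.2972]
ee_rot: [-179.8, 0.1, 91.3]
wrist_force: [1.1, -0.2, 1.3]
width: 0.0003
```

>>> send_rows(
  plan=[
    [0.022, 0, 0, 0],
    [0, 0, 0, 0],
    [0, 0, 0, 0],
    [0, 0, 0, 0],
  ],
)

```text
time_s: 44.85
ee_pos: [0.5342, 0.4495, 0.2981]
ee_rot: [-179.9, 0.1, 91.3]
wrist_force: [-1.3, -0.4, 1.1]
width: 0.0007
```

```bash
python3 go.py .54 .45 .15 91.3; python3 - <<'E'
from h import *
p,d=get_image("scene");cv2.imwrite("pics/zg.png",p)
E
```

```text
t 44.85 pos [0.5342 0.4495 0.2981] rot [-1.7989e+02  1.0000e-01  9.1280e+01] F [-1.3 -0.4  1.1] w 0.0007
twist first: -0.02  then tool shift [0.0006 0.0061 0.1481]  (before twist: [0.0006 0.0061 0.1481] )
```

View pics/zg.png

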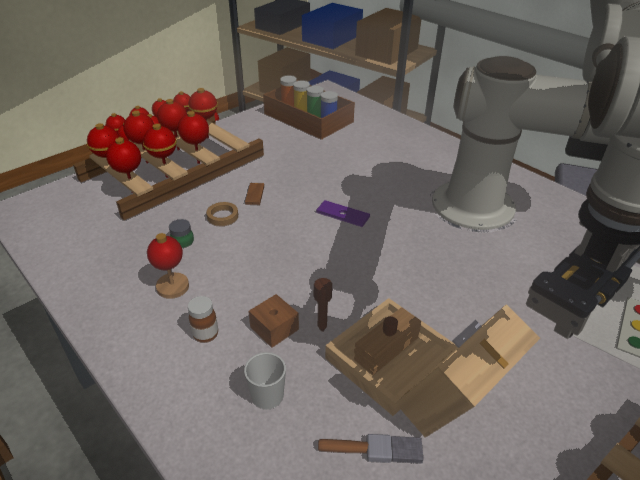

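The gripper is behind the hood, nothing near. I descend and push the hood over from behind.

>>> send_rows(
  plan=[
    [0, 0, 0.035, 0],
    [0, 0, 0.035, 0],
    [0, 0, 0.035, 0],
    [0, 0, 0.03, 0],
    [-0.015, 0, 0, 0],
    [-0.015, 0, 0, 0],
    [0, 0, 0, 0],
    [0, 0, 0, 0],
  ],
)

```text
time_s: 45.57
ee_pos: [0.5357, 0.4193, 0.1652]
ee_rot: [180.0, -0.0, 91.2]
wrist_force: [-0.1, -0.1, 1.0]
width: 0.0004
```

>>> send_rows(
  plan=[
    [-0.01, 0, 0, 0],
    [-0.01, 0, 0, 0],
    [-0.01, 0, 0, 0],
    [-0.01, 0, -0.005, 0],
    [-0.01, 0, -0.005, 0],
    [-0.01, 0, -0.01, 0],
    [0, 0, 0, 0],
  ],
)

```text
time_s: 46.15
ee_pos: [0.5377, 0.3597, 0.1876]
ee_rot: [179.8, -0.1, 91.2]
wrist_force: [-0.0, -0.3, 0.6]
width: 0.0006
```

```bash
python3 go.py .54 .358 .19 91.3; python3 - <<'E'
from h import *
p,d=get_image("scene");cv2.imwrite("pics/zh.png",p[200:,240:])
E
```

```text
t 46.15 pos [0.5377 0.3597 0.1876] rot [ 1.7978e+02 -6.0000e-02  9.1250e+01] F [-0.  -0.3  0.6] w 0.0006
twist first: -0.05  then tool shift [-0.0018  0.0023 -0.0024]  (before twist: [-0.0018  0.0023 -0.0024] )
```

View pics/zh.png

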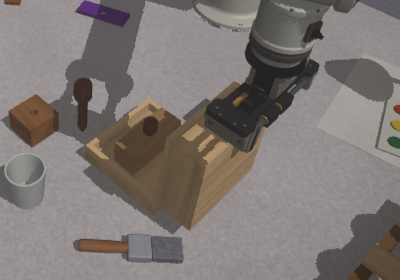

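The hood is now about upright. I follow its arc.

>>> send_rows(
  plan=[
    [-0.011, 0, -0.005, 0],
    [-0.011, 0, -0.005, 0],
    [-0.011, 0, -0.004, 0],
    [-0.011, 0, -0.003, 0],
    [-0.0125, 0, 0, 0],
    [-0.0125, 0, 0, 0],
    [-0.0125, 0, 0, 0],
    [-0.0125, 0, 0, 0],
    [0, 0, 0, 0],
  ],
)

```text
time_s: 46.95
ee_pos: [0.5386, 0.2635, 0.2011]
ee_rot: [-180.0, 0.1, 91.2]
wrist_force: [0.4, -0.2, 0.6]
width: 0.0004
```

>>> send_rows(
  plan=[
    [-0.012, 0, 0.002, 0],
    [-0.012, 0, 0.003, 0],
    [-0.012, 0, 0.004, 0],
    [-0.012, 0, 0.005, 0],
    [-0.01, 0, 0.006, 0],
    [-0.01, 0, 0.006, 0],
    [-0.01, 0, 0.007, 0],
    [-0.01, 0, 0.007, 0],
    [0, 0, 0, 0],
  ],
)

```text
time_s: 47.7
ee_pos: [0.5395, 0.1763, 0.1594]
ee_rot: [-179.8, 0.1, 91.2]
wrist_force: [0.2, 0.1, 0.2]
width: 0.0003
```

```bash
python3 go.py .54 .153 .14 91.3; python3 - <<'E'
from h import *
p,d=get_image("scene");cv2.imwrite("pics/zi.png",p[200:,240:])
E
```

```text
t 47.7 pos [0.5395 0.1763 0.1594] rot [-1.7981e+02  8.0000e-02  9.1210e+01] F [0.2 0.1 0.2] w 0.0003
twist first: -0.09  then tool shift [-0.0233  0.      0.0194]  (before twist: [-0.0233  0.0001  0.0194] )
```

View pics/zi.png

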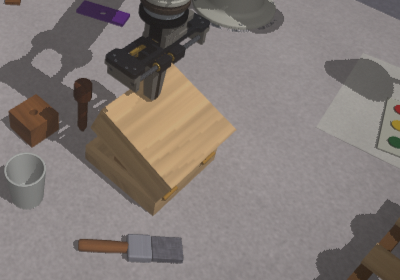

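The hood is tilting down properly with the fingers on its top panel. I continue down to shut.

>>> send_rows(
  plan=[
    [-0.008, 0, 0.006, 0],
    [-0.008, 0, 0.006, 0],
    [-0.007, 0, 0.007, 0],
    [-0.006, 0, 0.009, 0],
    [-0.005, 0, 0.009, 0],
    [-0.002, 0, 0.005, 0],
    [0, 0, 0, 0],
  ],
)

```text
time_s: 48.33
ee_pos: [0.5402, 0.1418, 0.1177]
ee_rot: [-179.8, 0.0, 91.2]
wrist_force: [0.1, 0.3, -0.1]
width: 0.0003
```

>>> send_rows(
  plan=[
    [0, 0, 0.003, 0],
    [0, 0, 0.002, 0],
    [0, 0, 0.002, 0],
    [0, 0, 0, 0],
    [0, 0, 0, 0],
  ],
)

```text
time_s: 48.75
ee_pos: [0.5412, 0.1429, 0.1125]
ee_rot: [-180.0, -0.0, 91.3]
wrist_force: [-0.3, -0.2, -0.5]
width: 0.0003
```

```bash
python3 go.py .54 .14 .112 91.3; python3 - <<'E'
from h import *
p,d=get_image("scene");cv2.imwrite("pics/zj.png",p[200:,240:])
E
```

```text
t 48.75 pos [0.5412 0.1429 0.1125] rot [-1.7999e+02 -3.0000e-02  9.1310e+01] F [-0.3 -0.2 -0.5] w 0.0003
twist first: 0.01  then tool shift [-0.0029 -0.0013  0.0005]  (before twist: [-0.0029 -0.0013  0.0005] )
```

View pics/zj.png

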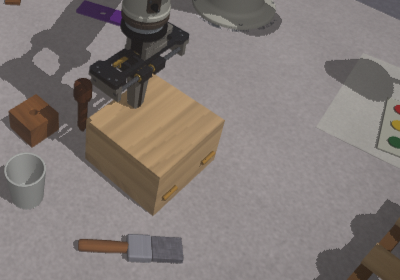

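Nearly flat, and hardly any force so far. I press down gently until the force rises.

>>> send_rows(
  plan=[
    [0, 0, 0.001, 0],
    [0, 0, 0.001, 0],
    [0, 0, 0, 0],
    [0, 0, 0, 0],
    [0, 0, 0, 0],
  ],
)

```text
time_s: 49.22
ee_pos: [0.5413, 0.1429, 0.1123]
ee_rot: [180.0, -0.0, 91.3]
wrist_force: [-5.1, 0.1, 9.9]
width: 0.0007
```

>>> send_rows(
  plan=[
    [0, 0, 0.0015, 0],
    [0, 0, 0, 0],
    [0, 0, 0, 0],
    [0, 0, 0, 0],
  ],
)

```text
time_s: 49.55
ee_pos: [0.5414, 0.1428, 0.1122]
ee_rot: [-180.0, 0.0, 91.3]
wrist_force: [-8.4, -1.3, 18.5]
width: 0.0003
```

```bash
cat > hood.py <<'E'
from h import *
V,U=np.mgrid[0:480,0:640]
p,d=get_image("scene")
w=deproj("scene",np.c_[U.ravel(),V.ravel()],d.ravel()).reshape(480,640,3)
m=(w[...,0]>.47)&(w[...,0]<.61)&(w[...,1]>.12)&(w[...,1]<.265)&(w[...,2]>.08)&(w[...,2]<.14)&(d>0)&~((abs(w[...,0]-.54)<.05)&(w[...,1]<.20))
P=w[m]; A=np.c_[P[:,:2]-[.54,.19],np.ones(len(P))]
for _ in range(3):
    c=np.linalg.lstsq(A,P[:,2],rcond=None)[0]; r=P[:,2]-A@c; k=abs(r)<.006; A,P=A[k],P[k]
print('plane dz/dx,dz/dy,z0',c.round(4),len(P))
cv2.imwrite("pics/"+__import__('sys').argv[1],cv2.resize(p[230:430,300:480],None,fx=3,fy=3,interpolation=cv2.INTER_CUBIC))
E
python3 go.py .54 .14 .112 91.3; python3 hood.py zk.png
```

```text
t 49.55 pos [0.5414 0.1428 0.1122] rot [-180.      0.     91.33] F [-8.4 -1.3 18.5] w 0.0003
twist first: 0.03  then tool shift [-0.0028 -0.0015  0.0002]  (before twist: [-0.0028 -0.0015  0.0002] )
plane dz/dx,dz/dy,z0 [-7.000e-04 -1.000e-04  1.124e-01] 3015
```

View pics/zk.png

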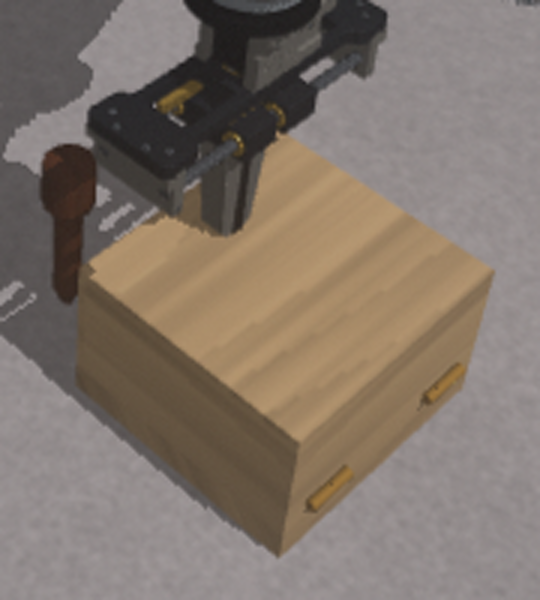

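The hood is down on the rim: hard stop at 18 N, top panel level (slope below 0.001) at 0.112 m. Raise the arm and recheck.

>>> send_rows(
  plan=[
    [0, 0, -0.005, 0],
    [0, 0, -0.02, 0],
    [0, 0, -0.03, 0],
    [0, 0, -0.04, 0],
    [0, 0, -0.04, 0],
    [0, 0, 0, 0],
    [0, 0, 0, 0],
    [0, 0, 0, 0],
    [0, 0, 0, 0],
    [0, 0, 0, 0],
  ],
)

```text
time_s: 50.43
ee_pos: [0.5402, 0.1425, 0.2419]
ee_rot: [-179.8, 0.0, 91.3]
wrist_force: [0.4, 0.7, -1.0]
width: -0.0001
```

```bash
python3 go.py .54 .14 .112 91.3; python3 hood.py zl.png; python3 - <<'E'
from h import *
p,d=get_image("top");cv2.imwrite("pics/zm.png",p)
E
```

```text
t 50.43 pos [0.5402 0.1425 0.2419] rot [-179.78    0.     91.3 ] F [ 0.4  0.7 -1. ] w -0.0001
twist first: -0.0  then tool shift [-0.0025  0.0003  0.1299]  (before twist: [-0.0025  0.0003  0.1299] )
plane dz/dx,dz/dy,z0 [-0.0003 -0.      0.1124] 3041
```

View pics/zl.png

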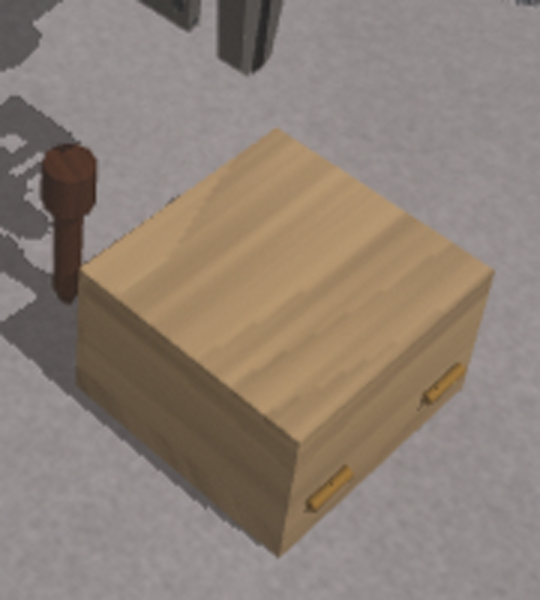

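View pics/zm.png

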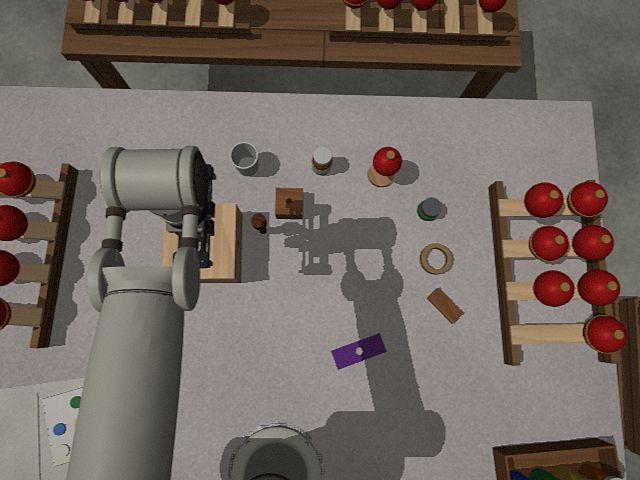

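The hood stays shut with the arm clear, and the other objects are where they were in the top view. I hand the job in.

```bash
python3 -c "
from station import *
print(job_done())"
```

```text
the job is handed in; nothing more can be done
None
```

I packed the case and handed the job in at about 51 s of the 208 s allowed. The hand-in gives no verdict, so what follows is from my own measurements.

**What I did**
- **Slats:** I stacked all five pale slats over the socket, lengthways in the tray. The first landed about 2.5 mm too far along x, so I re-gripped it and moved it back.
- **Dowel:** I took the smaller dowel from its stand and lowered it through the stack without resistance until it was home.
- **Hood:** I pushed it over from behind and pressed it down to a hard stop at about 18 N.

**What the last checks showed**
- **Hole alignment:** the holes lay within about 1.5 mm of the socket axis where I measured them (slats 1 and 2). I judged slats 3–5 by eye from close-ups, and all of them let the dowel through.
- **Dowel depth:** the head top was at about 0.100 m, which is the height for fully home. I checked this before closing the hood and could not see it afterwards.
- **Hood:** with the arm clear, the top panel is level (slope below 0.001 rad) at 0.112 m, its shut height. I inferred that the tab is in behind the rim from this and the hard stop; I did not see the tab itself.
- **Other objects:** the jar, cup, pot, tape, offcut and bauble looked unmoved in the final top view. The brush was hidden by the arm there, but looked unmoved in the earlier scene views.

**Disagreements:** the wrist and top cameras differed by 2 to 3 mm in y, so I aimed between them. The dowel looked tilted in one picture, but the depth reading put it within about 1° of upright.

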